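# Change both water-filter cartridges

### The arm

A 6-joint arm with a two-finger parallel gripper is mounted at the origin on the work surface. World frame = base frame: x ahead of the robot, y to its left, z up, the work surface at z = 0. Lengths are in mm, angles in rad, forces in N, time in s.
With the tool pointing down it reaches from about 350 to 850 mm from the base axis. Payload 8.1 kg.
Tool frame: the origin (TCP) lies midway between the tips of the shut fingers; the grasp point (between the pads) lies 19 mm behind it; z points along the fingers, y is the direction in which the jaws open and shut (so a half turn about z gives the same grasp; the last joint's range is limited). The gripper opens to 85 mm and grips with 20 to 120 N. Pads are 22 mm wide; open, the fingers measure 114 mm over their backs; the gripper's body (76 mm by 85 mm) begins 54 mm behind the grasp point. The pads swing forward as they close: fully open they stand 13 mm farther back than shut.
Start: joints at [-1.286, 0.13, 1.488, -0, 1.523, -0.085], TCP at [216.877, -559.437, 231.292] pointing down, gripper open.
Joint ranges: [-2.96, 2.96], [-0.89, 2.26], [0.02, 2.5], [-1.34, 4.48], [0, 2.73], [-2.66, 2.66]. Speed limits (rad/s): [2.39, 2.39, 2.79, 3.14, 3.14, 3.14].

### API

Orientations are given as a unit quaternion [x, y, z, w].
In Python, from cell import bot, optics, ticket gives the robot as it stands.
- The arm moves only by the tool jog_arm, never from a script. Its argument "increments" is a list of rows, each a list of 5 numbers: the shift along the tool's x, y, z in mm, then the turn about the tool's z in degrees, then the closure, from -1 (fully open) to 1 (shut). In form: [[dx, dy, dz, roll, grip], ...]. A call has 1 to 20 rows; each row shifts and turns the pose as measured when the row begins, along the tool's axes as they then stand; what a row does not reach is not made up. A row lasts 1/8 s, in which the tool goes at most 62.5 mm and 10.7 degrees, less where a joint would pass 70% of its speed; a pose out of reach is approached as far as the arm can. A call with a gripper value outside its range is refused whole. The fingers move at their own pace and stop on an object; "newtons" is the grip in N (left out, the last holds). Time passes only in rows, so rows that do not move let the fingers close. It gives the time, the measured TCP pose, the force and the opening at its end, in the units of the state.
- bot.get_obs(): the state, without advancing time (a new reading comes with each control period).
- optics.get_image(name): name is "scene" or "top" or "wrist"; returns the picture (420x560x3 uint8, blue, green, red); there is no depth.
- optics.camera_params(name): a dict with "fx", "fy", "cx", "cy" (pixels), "distortion" ([k1, k2, p1, p2, k3] as OpenCV has them; the pictures are not rectified), "position" and "orientation" of the camera in the world. Camera axes: x right, y down, z forward; pixel columns grow to the right and rows downward; lengths in mm; the calibration is good to about 2 mm. A picture is of the moment at which its call begins: read the wrist's pose just before it. camera_params takes no time and is no camera call; for the wrist camera it gives the pose at the moment of the call.
- ticket.hand_in(): hands the job in, once; it reports no verdict.
The state is a dict: "time": time; "joint_positions": joint angles; "joint_vel": joint speeds; "joint_torque": joint torques, N m; "tool_pos": TCP position; "orientation": TCP orientation; "wrist_force": force on the tool from outside, world axes, zero at the start; "torque": the same for the moment, N m; "width": finger opening in mm.
Only numpy, scipy, OpenCV 4.12 (cv2) and the standard library are available. Lean on these libraries where they do the work, as an engineer would, in place of code of your own. Each camera call takes 0.05 s, during which the arm holds its last target.

### The job

Change both filter cartridges: the spent ones stand in the two open filter housings, their fresh replacements in the two cartons. Put the fresh pleated cartridge in the wide clear bowl and the fresh membrane in the slim steel tube, and end with the spent cartridges in the emptied cartons, one in each, either way round. Begin by parking a spent one on the drip tray while both fresh ones are still in their cartons; keep every cartridge upright and off the bare worktop, keep the fresh ones off the drip tray, and lower them in rather than drop them.

Things in the scene. Friction and masses are not known exactly. Their poses are not given: they have to be found in the camera images.
- spent_pleated: Spent pleated sediment cartridge, stained tan, 0.24 to 0.42 kg; it starts in the wide bowl. Ø60 mm, 140 mm tall: a pleated cylinder with flat end caps up to its shoulder at 100 mm, and on it a round outlet spigot of Ø34 mm with two black O-rings, from 100 to 140 mm. Loose. Origin: centre of its underside; z runs up its axis. The spigot is the place to grip from above.
- spent_membrane: Spent hollow-fibre membrane cartridge, stained yellowish, 0.18 to 0.31 kg; it starts in the slim steel tube. Ø43 mm, 140 mm tall: a smooth plastic tube with small slots up to its shoulder at 100 mm, and on it a round outlet spigot of Ø24 mm with two black O-rings, from 100 to 140 mm. Loose. Origin: centre of its underside; z runs up its axis. The spigot is the place to grip from above.
- fresh_pleated: Fresh pleated sediment cartridge, white, 0.18 to 0.31 kg; it starts in one of the cartons. Ø60 mm, 140 mm tall: a pleated cylinder with flat end caps up to its shoulder at 100 mm, and on it a round outlet spigot of Ø34 mm with two black O-rings, from 100 to 140 mm. Loose. Origin: centre of its underside; z runs up its axis. The spigot is the place to grip from above.
- fresh_membrane: Fresh hollow-fibre membrane cartridge, off-white, 0.13 to 0.24 kg; it starts in the other carton. Ø43 mm, 140 mm tall: a smooth plastic tube with small slots up to its shoulder at 100 mm, and on it a round outlet spigot of Ø24 mm with two black O-rings, from 100 to 140 mm. Loose. Origin: centre of its underside; z runs up its axis. The spigot is the place to grip from above.
- bowl: Fixed wide filter housing: clear round bowl with a ribbed white collar (Ø about 107 mm), open at the top. Bore Ø78 mm, rim at 104 mm, inner floor 10 mm above its origin, so a seated cartridge's shoulder stands 6 mm above the rim. Origin: centre of its underside, on the worktop.
- tube: Fixed slim filter housing: stainless tube (Ø68 mm, short outlet stub on one side) with a bolt flange at its foot (Ø104 mm) and at its rim (Ø98 mm), open at the top. Bore Ø62 mm, rim at 104 mm, inner floor 10 mm above its origin, so a seated membrane's shoulder stands 6 mm above the rim. Origin: centre of its underside, on the worktop.
- carton_a: Fixed open cardboard carton for one cartridge of either kind: 89 x 89 mm outside, 82 x 82 mm inside, rim at 100 mm, inner floor 6 mm above its origin; four flaps hang outward and down from the rim, to 75 mm from the centre. Origin: centre of its underside, on the worktop; x and y run along its sides. At the start it holds the fresh pleated cartridge.
- carton_b: Fixed open cardboard carton for one cartridge of either kind: 89 x 89 mm outside, 82 x 82 mm inside, rim at 100 mm, inner floor 6 mm above its origin; four flaps hang outward and down from the rim, to 75 mm from the centre. Origin: centre of its underside, on the worktop; x and y run along its sides. At the start it holds the fresh membrane cartridge.
- tray: Fixed stainless drip tray with a slotted floor, empty at the start: 160 mm (its x) by 140 mm (its y), lip 16 mm high, floor 6 mm above its origin. Origin: centre of its underside, on the worktop. The only free spot to park a cartridge.

How it is judged (in metres and radians):
On the way:
1. a spent cartridge stands upright and released on the drip tray while both fresh ones are still in their cartons (((horizontal distance between spent_pleated and tray below 0.06 m and z of spent_pleated in the frame of tray between 0.002 and 0.011 m and angle between spent_pleated's own z axis and vertical below 0.12 rad and contact force between spent_pleated and the fingers below 0.1 N) or (horizontal distance between spent_membrane and tray below 0.06 m and z of spent_membrane in the frame of tray between 0.002 and 0.011 m and angle between spent_membrane's own z axis and vertical below 0.12 rad and contact force between spent_membrane and the fingers below 0.1 N)) and horizontal distance between fresh_pleated and carton_a below 0.03 m and z of fresh_pleated in the frame of carton_a between 0.002 and 0.011 m and horizontal distance between fresh_membrane and carton_b below 0.03 m and z of fresh_membrane in the frame of carton_b between 0.002 and 0.011 m), for 0.2 s.
At the end, for the whole second after the job is handed in: Fresh pleated cartridge on the floor of the wide bowl, fresh membrane on the floor of the steel tube (within 15 mm of the axis), the spent ones on the floors of the cartons, one in each (within 32 mm of the centre); all upright within 0.12 rad, released, at rest (horizontal distance between fresh_pleated and bowl below 0.015 m and z of fresh_pleated in the frame of bowl between 0.006 and 0.015 m and horizontal distance between fresh_membrane and tube below 0.015 m and z of fresh_membrane in the frame of tube between 0.006 and 0.015 m and ((horizontal distance between spent_pleated and carton_a below 0.032 m and z of spent_pleated in the frame of carton_a between 0.002 and 0.011 m and horizontal distance between spent_membrane and carton_b below 0.032 m and z of spent_membrane in the frame of carton_b between 0.002 and 0.011 m) or (horizontal distance between spent_pleated and carton_b below 0.032 m and z of spent_pleated in the frame of carton_b between 0.002 and 0.011 m and horizontal distance between spent_membrane and carton_a below 0.032 m and z of spent_membrane in the frame of carton_a between 0.002 and 0.011 m)) and angle between each of spent_pleated, spent_membrane, fresh_pleated, fresh_membrane's own z axis and vertical below 0.12 rad and linear speed of each of spent_pleated, spent_membrane, fresh_pleated, fresh_membrane below 0.02 m/s); the robot touches nothing.
It fails at once if a cartridge touches down on the bare worktop or is tipped over (height (world z) of any of spent_pleated, spent_membrane, fresh_pleated, fresh_membrane below 0.003 m or angle between any of spent_pleated, spent_membrane, fresh_pleated, fresh_membrane's own z axis and vertical above 0.6 rad).
It fails at once if a fresh cartridge touches the drip tray (contact force between any of fresh_pleated, fresh_membrane and tray above 0.3 N).
It fails at once if a cartridge is dropped (out of the fingers and moving faster than 0.6 m/s) ((contact force between spent_pleated and the fingers below 0.05 N and linear speed of spent_pleated above 0.6 m/s) or (contact force between spent_membrane and the fingers below 0.05 N and linear speed of spent_membrane above 0.6 m/s) or (contact force between fresh_pleated and the fingers below 0.05 N and linear speed of fresh_pleated above 0.6 m/s) or (contact force between fresh_membrane and the fingers below 0.05 N and linear speed of fresh_membrane above 0.6 m/s)).
It also fails if it takes over 115 s, if anything falls off the work surface, if the arm or the gripper's body presses on something with over 40 N, if the wrist force passes 120 N, or if a joint passes its speed limit or range.

## Working session

There is one attempt and no reset: what is moved stays moved. The work goes in short steps, Python scripts to look and compute and a tool call to move; the robot and the scene stay as the last step left them, time stands still between calls to the robot, and variables do not carry over. Pictures are saved under pics/ and viewed, and the job is handed in when it is done.

Besides the shell and the picture viewer there is one more tool, called after "Call:" by a JSON object that holds its "name" and its "arguments". jog_arm: Moves the arm, as the interface text tells. Its arguments: {"type":"object","properties":{"increments":{"type":"array"},"newtons":{"type":"number"}},"required":["increments"]}

```bash
ls; mkdir -p pics; python3 - <<'E'
from cell import bot, optics, ticket
import cv2
o=bot.get_obs()
for k in o: print(k,o[k])
for n in ("scene","top","wrist"):
    p=optics.camera_params(n); print(n,p)
for n in ("scene","top"):
    cv2.imwrite(f"pics/{n}0.png",optics.get_image(n))
E
```

```text
pics
time 0.0
joint_positions [-1.28641488e+00  1.31166487e-01  1.48927952e+00  1.43874113e-06
  1.52298974e+00 -8.53895720e-02]
joint_vel [0.00161516 0.00043552 0.00034338 0.00056926 0.00046384 0.0001899 ]
joint_torque [ 4.65058110e-04 -5.69394314e+01 -5.00544441e+01 -2.32062621e-04
  1.48058444e-02  1.03467093e-05]
tool_pos [ 216.71455148 -558.90950406  230.24111635]
orientation [ 9.82956894e-01  1.83833881e-01 -9.08238624e-05 -9.17059232e-04]
wrist_force [0.83529116 0.25271576 0.45861965]
torque [0.0356013  0.03211599 0.04869022]
width 85.28555426041666
scene {'fx': 461.22689649941884, 'fy': 461.22689649941884, 'cx': 287.9905701662168, 'cy': 204.6060683950969, 'distortion': array([-0.01885431,  0.        ,  0.        ,  0.        ,  0.        ]), 'position': array([ 934.31402606, -392.19637875,  989.56325196]), 'orientation': array([ 0.88467994,  0.37670054, -0.10595767, -0.25339904])}
top {'fx': 443.3762177634455, 'fy': 443.3762177634455, 'cx': 280.3621976389918, 'cy': 212.12291730678106, 'distortion': array([-0.01804482,  0.        ,  0.        ,  0.        ,  0.        ]), 'position': array([ 452.10167559,   10.75131971, 1139.18800035]), 'orientation': array([ 0.71234852, -0.7013041 ,  0.01565025, -0.022073  ])}
wrist {'fx': 353.4618760652572, 'fy': 353.4618760652572, 'cx': 283.01256974848286, 'cy': 213.49350031599738, 'distortion': array([-0.06654279,  0.        ,  0.        ,  0.        ,  0.        ]), 'position': array([ 284.39636304, -532.24289244,  372.9304834 ]), 'orientation': array([ 0.81659555, -0.55868174, -0.0822825 ,  0.11948226])}
```

View pics/scene0.png

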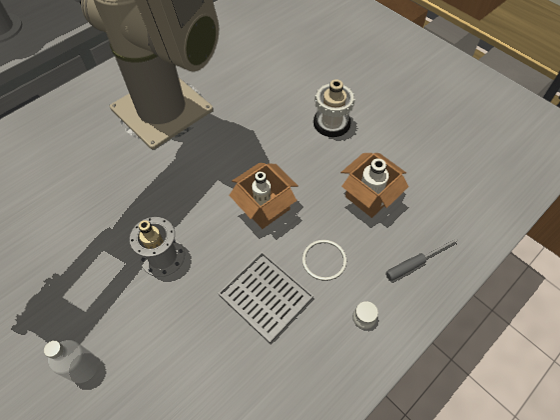

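View pics/top0.png

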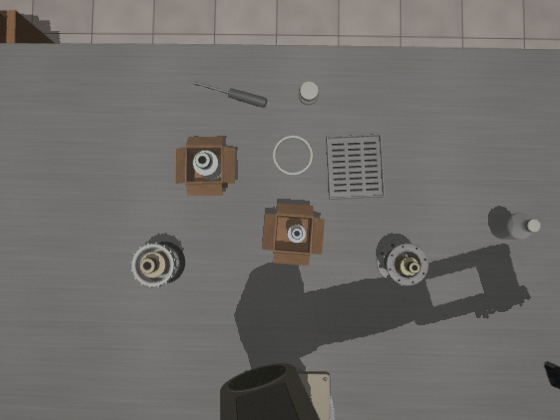

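The pictures show the bowl at top (155,264), tube (407,264), carton_a with white pleated (206,165), carton_b with membrane (294,234) and tray (355,167). I'll enlarge these for measuring.

```bash
python3 - <<'E'
import cv2,numpy as np
t=cv2.imread("pics/top0.png")
def crop(im,u,v,h=40,s=5):
    c=im[v-h:v+h,u-h:u+h]; c=cv2.resize(c,None,fx=s,fy=s,interpolation=cv2.INTER_CUBIC)
    for i in range(0,2*h,10):
        cv2.putText(c,str(u-h+i),(i*s,8),0,.3,(0,255,255),1);cv2.putText(c,str(v-h+i),(0,i*s+8),0,.3,(0,255,255),1)
        cv2.line(c,(i*s,10),(i*s,2*h*s),(255,255,0),1) if 0 else None
        for j in range(0,2*h,10): cv2.circle(c,(i*s,j*s),1,(0,255,0),-1)
    return c
A=[crop(t,*p,h=36,s=5) for p in [(155,264),(407,264),(206,165),(294,234)]]
g=np.vstack([np.hstack(A[:2]),np.hstack(A[2:])])
g=cv2.resize(g,(600,600)) if 0 else g
cv2.imwrite("pics/t_row1.png",np.hstack(A[:2]));cv2.imwrite("pics/t_row2.png",np.hstack(A[2:]))
cv2.imwrite("pics/t_tray.png",crop(t,355,167,40,7))
E
```

```text
(no output)
```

View pics/t_row1.png

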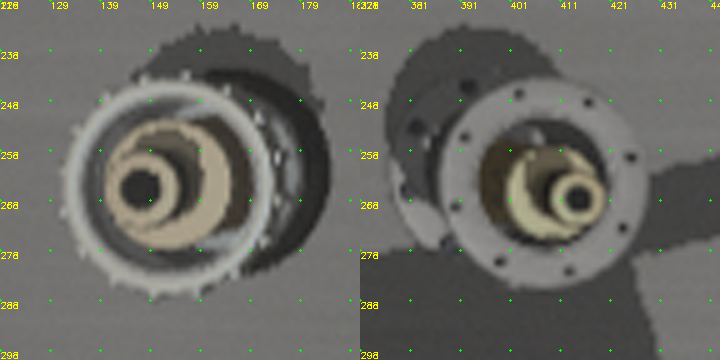

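View pics/t_row2.png

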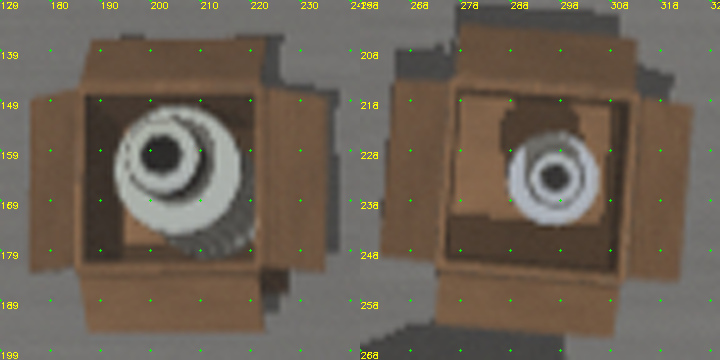

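View pics/t_tray.png

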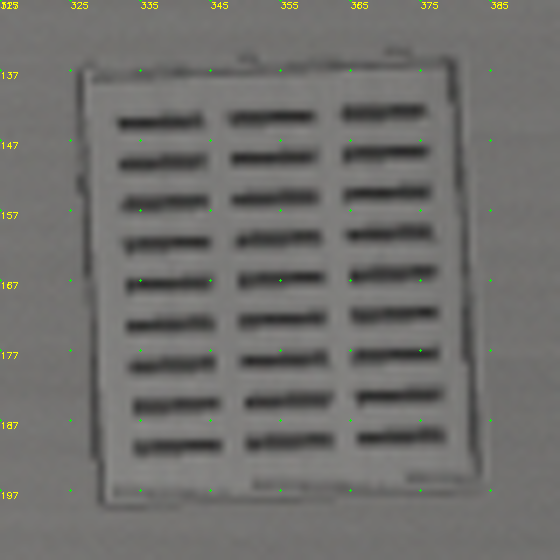

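```bash
cat > h.py <<'E'
import cv2,numpy as np
from scipy.spatial.transform import Rotation as R
def ray(P,u,v,z):
    K=np.array([[P['fx'],0,P['cx']],[0,P['fy'],P['cy']],[0,0,1]])
    n=cv2.undistortPoints(np.array([[[u,v]]],float),K,P['distortion'])[0,0]
    d=R.from_quat(P['orientation']).apply([n[0],n[1],1]); p=P['position']
    return (p+d*(z-p[2])/d[2])[:2]
def proj(P,X):
    K=np.array([[P['fx'],0,P['cx']],[0,P['fy'],P['cy']],[0,0,1]])
    Rc=R.from_quat(P['orientation']).inv().as_matrix()
    return cv2.projectPoints(np.array([X],float),cv2.Rodrigues(Rc)[0],-Rc@P['position'],K,P['distortion'])[0][0,0]
E
python3 - <<'E'
from cell import *
from h import *
P=optics.camera_params("top"); S=optics.camera_params("scene")
for n,u,v,z in [("bowl",153,265.4,104),("sp spig",147.4,265.6,150),("sp sh",152.6,264.8,110),("tube",407.8,264.7,104),("sm spig",414.6,267.8,150),
 ("fp spig",202.6,160,146),("fp sh",205.5,163,106),("ca",204.2,164.8,100),("fm spig",297,233.6,146),("fm sh",296.6,233.7,106),("cb",293.6,234.4,100),("tray",354.9,166.7,16)]:
    x=ray(P,u,v,z); print(n,x.round(1),"r",np.hypot(*x).round(),"az",np.arctan2(x[1],x[0]).round(2),"scene px",proj(S,[*x,z]).round(1))
o=bot.get_obs();print(R.from_quat(o['orientation']).as_matrix().round(3))
W=optics.camera_params("wrist");M=R.from_quat(o['orientation']).inv()
print(M.apply(W['position']-o['tool_pos']),(M*R.from_quat(W['orientation'])).as_matrix().round(3))
E
```

```text
bowl [378.3 315.8] r 493.0 az 0.7 scene px [333.6  95.7]
sp spig [380.9 314.7] r 494.0 az 0.69 scene px [335.6  83.4]
sp sh [380.1 315. ] r 494.0 az 0.69 scene px [334.1  94.6]
tube [ 389.6 -277.2] r 478.0 az -0.62 scene px [150.8 235.1]
sm spig [ 385.8 -279.5] r 476.0 az -0.63 scene px [143.3 224.3]
fp spig [620.5 198. ] r 651.0 az 0.31 scene px [377.5 163.6]
fp sh [620.2 198.5] r 651.0 az 0.31 scene px [374.7 173.6]
ca [616.9 202.6] r 649.0 az 0.32 scene px [374.3 173.3]
fm spig [457.5 -17.8] r 458.0 az -0.04 scene px [259.5 174.9]
fm sh [457.5 -18. ] r 458.0 az -0.04 scene px [260.2 185. ]
cb [455.8 -11.2] r 456.0 az -0.02 scene px [262.  184.3]
tray [ 630.9 -166.7] r 653.0 az -0.26 scene px [264.8 292.6]
[[ 0.932  0.361 -0.   ]
 [ 0.361 -0.932  0.002]
 [ 0.    -0.002 -1.   ]]
[  72.75704603   -0.66009522 -142.67576559] [[ 0.001 -0.958 -0.287]
 [ 1.     0.001  0.001]
 [-0.001 -0.287  0.958]]
```

```bash
python3 - <<'E'
import cv2,numpy as np
t=cv2.imread("pics/scene0.png")
def crop(im,u,v,h=26,s=7):
    c=im[v-h:v+h,u-h:u+h]; c=cv2.resize(c,None,fx=s,fy=s,interpolation=cv2.INTER_CUBIC)
    for i in range(0,2*h,10):
        for j in range(0,2*h,10): cv2.circle(c,(i*s,j*s),1,(0,255,0),-1)
    return c
A=[crop(t,*p) for p in [(336,98),(152,237),(377,171),(262,186)]]
cv2.imwrite("pics/s_row1.png",np.hstack(A[:2]));cv2.imwrite("pics/s_row2.png",np.hstack(A[2:]))
E
```

```text
(no output)
```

View pics/s_row1.png

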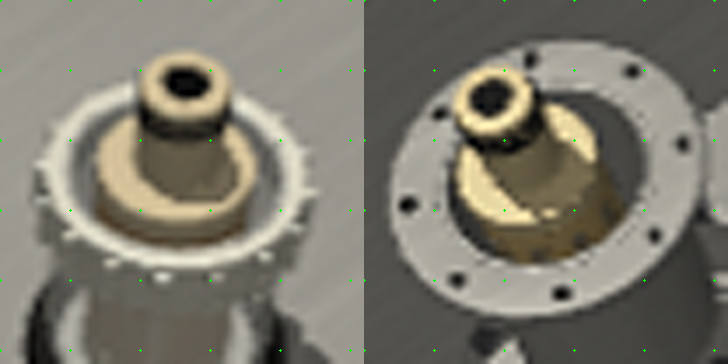

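View pics/s_row2.png

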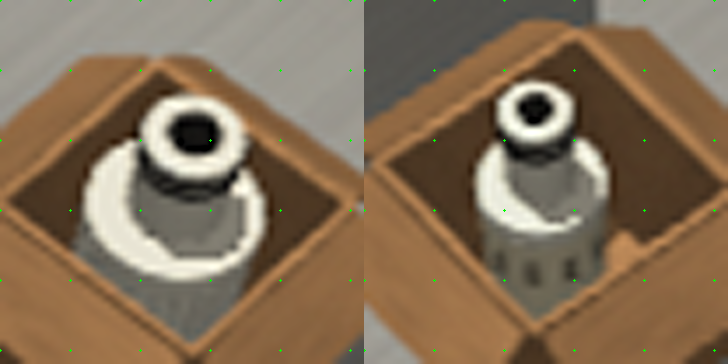

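Both views agree to about 1 px (~2 mm) on all the spigots. Everything stands upright. Plan: spent membrane → tray, fresh membrane → tube, spent pleated → carton_b, fresh pleated → bowl, spent membrane → carton_a. I'll turn the tool first, so that tool x = world y and tool y = world x.

Call:
{"name": "jog_arm", "arguments": {"increments": [[0,0,0,-10,-1],[0,0,0,-10,-1],[0,0,0,-10,-1],[0,0,0,-10,-1],[0,0,0,-10,-1],[0,0,0,-10,-1],[0,0,0,-9,-1]]}}

```text
time: 0.98
tool_pos: [216.0, -556.6, 225.7]
orientation: [0.692, 0.722, 0.002, -0.004]
wrist_force: [0.6, 0.3, -0.5]
width: 85.4
```

```bash
cat >> h.py <<'E'
def st(tgt=None):
    from cell import bot
    o=bot.get_obs();m=R.from_quat(o['orientation']);M=m.as_matrix()
    print("t",round(o['time'],2),"tcp",o['tool_pos'].round(1),"xaxis",M[:,0].round(3),"z",M[:,2].round(3),"F",np.round(o['wrist_force'],1),"w",round(o['width'],1),"q",np.round(o['joint_positions'],2))
    if tgt is not None: print("tool delta",m.inv().apply(np.array(tgt)-o['tool_pos']).round(1))
E
python3 -c "
from h import *
st([386,-279,215])"
```

```text
t 0.97 tcp [ 216.  -556.6  225.7] xaxis [-0.041  0.999  0.009] z [-0.003  0.009 -1.   ] F [ 0.6  0.3 -0.5] w 85.4 q [-1.29  0.13  1.49 -0.    1.52 -1.33]
tool delta [270.2 181.4  12.8]
```

Call:
{"name": "jog_arm", "arguments": {"increments": [[50,30,0,-2,-1],[55,40,0,0,-1],[55,40,0,0,-1],[55,40,0,0,-1],[50,30,0,0,-1]]}}

```text
time: 1.6
tool_pos: [368.4, -289.0, 224.6]
orientation: [0.681, 0.732, 0.003, -0.007]
wrist_force: [0.2, 0.2, 0.0]
width: 85.3
```

```bash
python3 -c "
from h import *
st([386,-279,160])"
```

```text
t 1.6 tcp [ 368.4 -289.   224.6] xaxis [-0.073  0.997  0.014] z [-0.005  0.014 -1.   ] F [0.2 0.2 0. ] w 85.3 q [-0.78 -0.22  1.84  0.01  1.53 -0.85]
tool delta [ 7.8 18.5 64.6]
```

```bash
python3 -c "
from h import *
from cell import *
S=optics.camera_params('scene')
for n,u,v,z in [('sp',336.4,84.3,150),('sm',144.4,225.3,150),('fp',378.7,164.3,146),('fm',260.4,175.9,146)]: print(n,ray(S,u,v,z).round(1))
st([386,-280,150])"
```

```text
sp [384.4 313.9]
sm [ 389.4 -279.4]
fp [623.7 198.4]
fm [461.1 -18.2]
t 1.6 tcp [ 368.4 -289.   224.6] xaxis [-0.073  0.997  0.014] z [-0.005  0.014 -1.   ] F [0.2 0.2 0. ] w 85.3 q [-0.78 -0.22  1.84  0.01  1.53 -0.85]
tool delta [ 6.6 18.5 74.6]
```

Call:
{"name": "jog_arm", "arguments": {"increments": [[6,20,20,0,-1],[0,0,45,0,-1],[0,0,40,0,-0.2]], "newtons": 40}}

```text
time: 1.98
tool_pos: [392.3, -277.1, 120.9]
orientation: [0.678, 0.735, 0.004, -0.002]
wrist_force: [0.3, -0.0, -1.1]
width: 69.5
```

```bash
python3 -c "
from h import *
st([387.5,-279.5,114])
from cell import *
cv2.imwrite('pics/w1.png',optics.get_image('wrist'))"
```

```text
t 1.98 tcp [ 392.3 -277.1  120.9] xaxis [-0.08   0.997  0.009] z [ 0.002  0.009 -1.   ] F [ 0.3 -0.  -1.1] w 69.5 q [-0.73 -0.11  1.94  0.01  1.32 -0.81]
tool delta [-2.1 -5.   6.8]
```

View pics/w1.png

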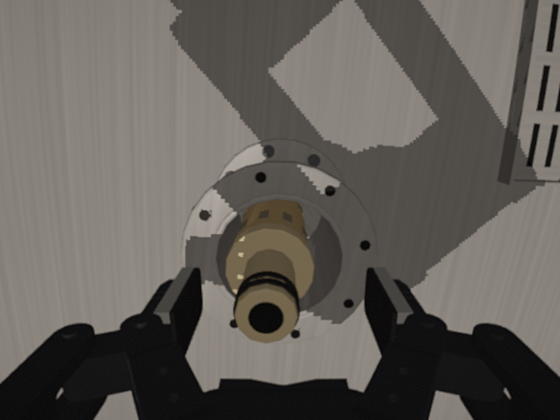

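Wrist view: spigot at (266,318), left of the midpoint between the pads (~284), so shift about -6 mm in tool y, then close.

Call:
{"name": "jog_arm", "arguments": {"increments": [[-2,-6,6,0,-0.2],[0,0,0,0,1],[0,0,-0.5,0,1],[0,0,-0.5,0,1],[0,0,-0.5,0,1]], "newtons": 40}}

```text
time: 2.65
tool_pos: [384.7, -279.4, 114.7]
orientation: [0.679, 0.734, 0.004, -0.004]
wrist_force: [0.3, -0.7, -2.7]
width: 23.1
```

```bash
python3 -c "
from h import *
st([387.5,-279.5,114])"
```

```text
t 2.65 tcp [ 384.7 -279.4  114.7] xaxis [-0.079  0.997  0.012] z [-0.     0.012 -1.   ] F [ 0.3 -0.7 -2.7] w 23.1 q [-0.74 -0.11  1.95  0.01  1.31 -0.82]
tool delta [-0.3  2.8  0.7]
```

Call:
{"name": "jog_arm", "arguments": {"increments": [[0,0,-20,0,1],[0,0,-45,0,1],[0,0,-55,0,1]]}}

```text
time: 3.02
tool_pos: [381.3, -278.2, 231.6]
orientation: [0.679, 0.734, 0.004, -0.01]
wrist_force: [-0.0, -1.3, -2.8]
width: 22.8
```

```bash
cat >> h.py <<'E'
def plan(tgt,yaw,N,grip=1):
    from cell import bot
    o=bot.get_obs();M=R.from_quat(o['orientation']).as_matrix();p=np.array(o['tool_pos'])
    y0=np.degrees(np.arctan2(M[1,0],M[0,0])); d=(np.array(tgt)-p)/N; r=-(yaw-y0)/N
    for i in range(N):
        a=np.radians(y0-r*i); x=np.array([np.cos(a),np.sin(a)]);y=np.array([np.sin(a),-np.cos(a)])
        print([int(round(d[:2]@x)),int(round(d[:2]@y)),int(round(-d[2])),round(r,1),grip])
E
python3 -c "
from h import *
st()
plan([632,-167,200],0,9)"
```

```text
t 3.02 tcp [ 381.3 -278.2  231.6] xaxis [-0.078  0.997  0.021] z [-0.01  0.02 -1.  ] F [-0.  -1.3 -2.8] w 22.8 q [-0.75 -0.2   1.81  0.01  1.55 -0.82]
[10, 29, 4, np.float64(10.5), 1]
[15, 26, 4, np.float64(10.5), 1]
[20, 23, 4, np.float64(10.5), 1]
[24, 19, 4, np.float64(10.5), 1]
[27, 15, 4, np.float64(10.5), 1]
[29, 9, 4, np.float64(10.5), 1]
[30, 4, 4, np.float64(10.5), 1]
[30, -2, 4, np.float64(10.5), 1]
[30, -7, 4, np.float64(10.5), 1]
```

Call:
{"name": "jog_arm", "arguments": {"increments": [[10,29,0,10.5,1],[15,26,2,10.5,1],[20,23,4,10.5,1],[24,19,4,10.5,1],[27,15,4,10.5,1],[29,9,4,10.5,1],[30,4,4,10.5,1],[30,-2,4,10.5,1],[30,-7,4,10.5,1]]}}

```text
time: 4.15
tool_pos: [640.6, -170.3, 207.3]
orientation: [1.0, -0.02, -0.003, -0.006]
wrist_force: [-0.9, -0.1, -3.1]
width: 23.1
```

```bash
python3 -c "
from h import *
from cell import *
cv2.imwrite('pics/s2.png',optics.get_image('scene'))
cv2.imwrite('pics/w2.png',optics.get_image('wrist'))
st([632,-167,114])"
```

```text
t 4.25 tcp [ 641.3 -168.9  206.1] xaxis [ 0.999 -0.038 -0.007] z [-0.006  0.014 -1.   ] F [-1.6 -0.7 -2.5] w 22.9 q [-0.34  0.32  1.31  0.01  1.52  1.27]
tool delta [-8.8 -0.2 92.2]
```

View pics/s2.png

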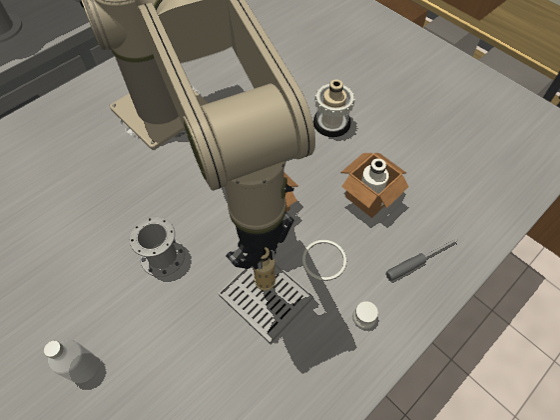

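View pics/w2.png

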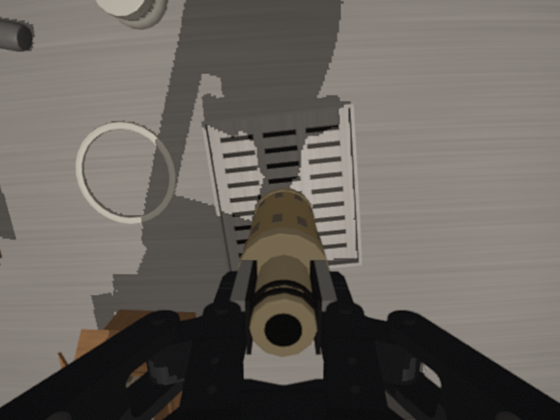

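The membrane hangs upright over the tray, about 9 mm too far out. Lower it to tray floor (TCP ≈ 111).

Call:
{"name": "jog_arm", "arguments": {"increments": [[-7,0,45,0,1],[0,0,30,0,1],[0,0,10,0,1],[0,0,3,0,1]]}}

```text
time: 4.75
tool_pos: [633.1, -168.3, 117.0]
orientation: [1.0, -0.016, -0.003, -0.006]
wrist_force: [-0.2, -0.8, -2.7]
width: 23.0
```

```bash
python3 -c "
from h import *
st([632,-167,110.5])"
```

```text
t 4.75 tcp [ 633.1 -168.3  117. ] xaxis [ 0.999 -0.031 -0.007] z [-0.007  0.013 -1.   ] F [-0.2 -0.8 -2.7] w 23.0 q [-0.34  0.36  1.43  0.01  1.36  1.26]
tool delta [-1.1 -1.2  6.5]
```

Call:
{"name": "jog_arm", "arguments": {"increments": [[0,0,2.5,0,1],[0,0,1.5,0,1]]}}

```text
time: 5.0
tool_pos: [634.2, -169.0, 115.3]
orientation: [1.0, -0.015, -0.002, -0.006]
wrist_force: [-0.1, 0.4, -2.7]
width: 23.2
```

```bash
python3 -c "
from h import *
st([632,-167,110.5])"
```

```text
t 5.0 tcp [ 634.2 -169.   115.3] xaxis [ 1.    -0.031 -0.004] z [-0.004  0.012 -1.   ] F [-0.1  0.4 -2.7] w 23.2 q [-0.34  0.36  1.43  0.01  1.35  1.26]
tool delta [-2.3 -1.9  4.9]
```

Call:
{"name": "jog_arm", "arguments": {"increments": [[0,0,4,0,1],[0,0,2,0,1]]}}

```text
time: 5.25
tool_pos: [635.2, -169.3, 110.8]
orientation: [1.0, -0.015, -0.001, -0.005]
wrist_force: [-0.4, -0.3, -3.1]
width: 23.1
```

```bash
python3 -c "
from h import *
st([632,-167,110.5])"
```

```text
t 5.25 tcp [ 635.2 -169.3  110.8] xaxis [ 1.    -0.031 -0.001] z [-0.001  0.011 -1.   ] F [-0.4 -0.3 -3.1] w 23.1 q [-0.34  0.37  1.44  0.01  1.34  1.26]
tool delta [-3.3 -2.2  0.3]
```

Call:
{"name": "jog_arm", "arguments": {"increments": [[0,0,2,0,1],[0,0,1.5,0,1]]}}

```text
time: 5.5
tool_pos: [635.8, -169.3, 108.2]
orientation: [1.0, -0.015, 0.0, -0.005]
wrist_force: [-1.8, 0.7, 6.4]
width: 23.0
```

```bash
python3 -c "
from h import *
st([632,-167,110.5])"
```

```text
t 5.5 tcp [ 635.8 -169.3  108.2] xaxis [ 1.   -0.03  0.  ] z [ 0.     0.011 -1.   ] F [-1.8  0.7  6.4] w 23.0 q [-0.34  0.37  1.44  0.01  1.34  1.26]
tool delta [-3.8 -2.3 -2.3]
```

Call:
{"name": "jog_arm", "arguments": {"increments": [[0,0,-0.5,0,0.2],[0,0,-0.5,0,-0.3],[0,0,-0.5,0,-0.3],[0,0,-30,0,-0.3],[0,0,-50,0,-0.3]]}}

```text
time: 6.12
tool_pos: [633.0, -169.3, 186.1]
orientation: [1.0, -0.015, -0.004, -0.007]
wrist_force: [-0.1, 0.4, -0.1]
width: 55.7
```

```bash
python3 -c "
from h import *
from cell import *
cv2.imwrite('pics/s3.png',optics.get_image('scene')[150:400,100:500])
st()
plan([459,-18,185],0,5,-.3)"
```

```text
t 6.17 tcp [ 636.6 -170.6  196. ] xaxis [ 1.    -0.03   0.003] z [ 0.003  0.009 -1.   ] F [ 2.4 -0.9  7.5] w 55.7 q [-0.35  0.31  1.35  0.01  1.48  1.26]
[-36, -29, 2, np.float64(-0.3), -0.3]
[-36, -30, 2, np.float64(-0.3), -0.3]
[-36, -30, 2, np.float64(-0.3), -0.3]
[-36, -30, 2, np.float64(-0.3), -0.3]
[-36, -30, 2, np.float64(-0.3), -0.3]
```

View pics/s3.png

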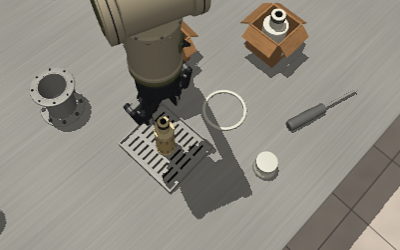

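The spent membrane stands upright on the tray, released. Next: the fresh membrane in carton_b.

Call:
{"name": "jog_arm", "arguments": {"increments": [[-36,-30,2,0,-0.3],[-36,-30,2,0,-0.3],[-36,-30,2,0,-0.3],[-36,-30,2,-1,-0.3],[-36,-30,2,-1,-0.3]]}}

```text
time: 6.8
tool_pos: [460.3, -14.4, 188.9]
orientation: [1.0, 0.001, 0.006, -0.004]
wrist_force: [0.8, -0.1, 0.6]
width: 55.4
```

```bash
python3 -c "
from h import *
from cell import *
cv2.imwrite('pics/w4.png',optics.get_image('wrist'))
st([459,-18,110])"
```

```text
t 6.85 tcp [456.  -11.2 187.3] xaxis [1.    0.004 0.007] z [ 0.007  0.009 -1.   ] F [ 3.4  2.  -0.5] w 55.7 q [-0.15 -0.25  1.94  0.01  1.45  1.42]
tool delta [ 2.4  7.5 77.2]
```

View pics/w4.png

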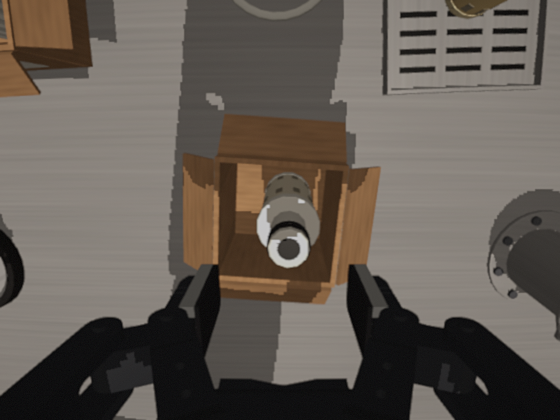

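The spigot at (288,250) is just right of the pads' midline (~282). Descending with a small correction.

Call:
{"name": "jog_arm", "arguments": {"increments": [[2,6,30,0,-0.3],[0,0,37,0,-0.3],[0,0,8,0,-0.3]]}}

```text
time: 7.22
tool_pos: [459.4, -15.5, 113.0]
orientation: [1.0, 0.003, 0.007, -0.004]
wrist_force: [0.4, -0.6, 0.9]
width: 55.4
```

```bash
python3 -c "
from h import *
from cell import *
cv2.imwrite('pics/w5.png',optics.get_image('wrist'))
st([459,-18,110])"
```

```text
t 7.28 tcp [459.8 -15.6 113.3] xaxis [1.    0.007 0.015] z [ 0.014  0.008 -1.   ] F [-0.5  0.1 -0.7] w 55.5 q [-0.15 -0.18  2.01  0.01  1.3   1.41]
tool delta [-0.9  2.4  3.3]
```

View pics/w5.png

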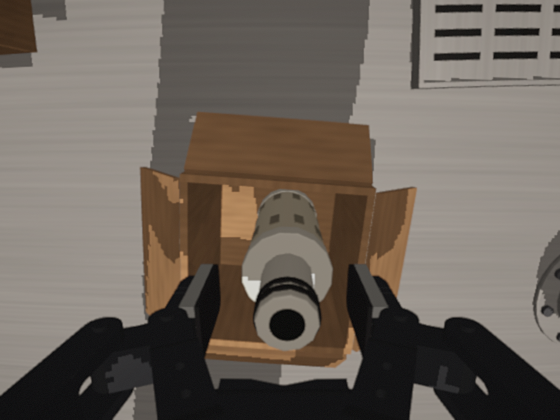

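Spigot is between the pads (288,320). Closing.

Call:
{"name": "jog_arm", "arguments": {"increments": [[0,2,3,0,1],[0,0,-0.5,0,1],[0,0,-0.5,0,1],[0,0,-0.5,0,1]]}}

```text
time: 7.78
tool_pos: [462.3, -18.4, 115.4]
orientation: [1.0, 0.003, 0.01, -0.004]
wrist_force: [0.5, 0.3, -2.2]
width: 23.0
```

```bash
python3 -c "
from h import *
st()"
```

```text
t 7.78 tcp [462.3 -18.4 115.4] xaxis [1.    0.006 0.019] z [ 0.019  0.008 -1.   ] F [ 0.5  0.3 -2.2] w 23.0 q [-0.16 -0.18  2.01  0.01  1.29  1.4 ]
```

Call:
{"name": "jog_arm", "arguments": {"increments": [[0,0,-20,0,1],[0,0,-45,0,1],[0,0,-60,0,1]]}}

```text
time: 8.15
tool_pos: [456.2, -18.8, 237.9]
orientation: [1.0, 0.003, 0.004, -0.005]
wrist_force: [1.5, -0.6, -1.9]
width: 22.9
```

```bash
python3 -c "
from h import *
st()
plan([393,-277,240],0,7)"
```

```text
t 8.15 tcp [456.2 -18.8 237.9] xaxis [1.    0.006 0.008] z [ 0.008  0.009 -1.   ] F [ 1.5 -0.6 -1.9] w 22.9 q [-0.16 -0.28  1.86  0.01  1.55  1.4 ]
[-9, 37, 0, np.float64(0.1), 1]
[-9, 37, 0, np.float64(0.1), 1]
[-9, 37, 0, np.float64(0.1), 1]
[-9, 37, 0, np.float64(0.1), 1]
[-9, 37, 0, np.float64(0.1), 1]
[-9, 37, 0, np.float64(0.1), 1]
[-9, 37, 0, np.float64(0.1), 1]
```

Call:
{"name": "jog_arm", "arguments": {"increments": [[-9,37,-2,0,1],[-9,37,-1,0,1],[-9,37,-1,0,1],[-9,37,-1,0,1],[-9,37,-1,0,1],[-9,37,-1,0,1],[-8,34,-1,0,1],[0,0,0,0,1]]}}

```text
time: 9.15
tool_pos: [397.8, -283.6, 252.8]
orientation: [1.0, 0.004, 0.011, -0.002]
wrist_force: [-0.3, -0.5, -1.9]
width: 23.0
```

```bash
python3 -c "
from h import *
from cell import *
st([393,-277,125])
cv2.imwrite('pics/w6.png',optics.get_image('wrist'))
cv2.imwrite('pics/s6.png',optics.get_image('scene')[170:300,60:260])
"
```

```text
t 9.15 tcp [ 397.8 -283.6  252.8] xaxis [1.    0.009 0.023] z [ 0.023  0.005 -1.   ] F [-0.3 -0.5 -1.9] w 23.0 q [-0.74 -0.2   1.77  0.02  1.56  0.82]
tool delta [ -7.6  -6.1 127.7]
```

View pics/w6.png

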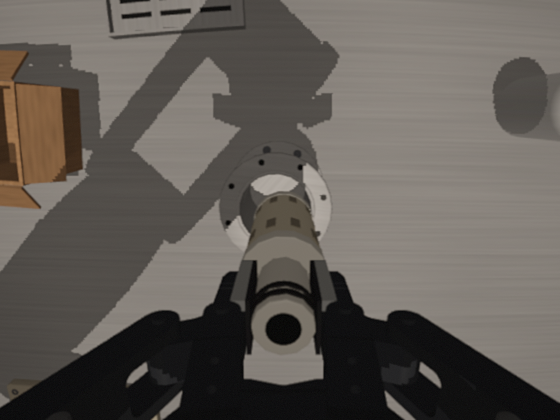

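View pics/s6.png

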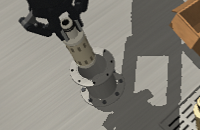

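Wrist and pose agree: rim centre ~(275,195) lies 6–7 mm to the left and 8 mm back. Correct, then check before entering.

Call:
{"name": "jog_arm", "arguments": {"increments": [[-8,-6,15,0,1],[0,0,8,0,1]]}}

```text
time: 9.5
tool_pos: [391.8, -274.1, 229.9]
orientation: [1.0, 0.006, 0.012, -0.003]
wrist_force: [-0.2, 0.1, -1.6]
width: 23.0
```

```bash
python3 -c "
from h import *
from cell import *
st([392.5,-277,120])
cv2.imwrite('pics/w7.png',optics.get_image('wrist')[100:400,130:430])
cv2.imwrite('pics/t7.png',cv2.resize(optics.get_image('top')[210:310,350:470],None,fx=4,fy=4))
cv2.imwrite('pics/s7.png',cv2.resize(optics.get_image('scene')[170:300,80:240],None,fx=4,fy=4))
"
```

```text
t 9.5 tcp [ 391.8 -274.1  229.9] xaxis [1.    0.013 0.025] z [ 0.025  0.005 -1.   ] F [-0.2  0.1 -1.6] w 23.0 q [-0.73 -0.22  1.83  0.02  1.52  0.82]
tool delta [ -2.1   3.4 109.9]
```

View pics/w7.png

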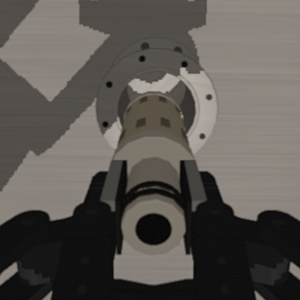

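View pics/s7.png

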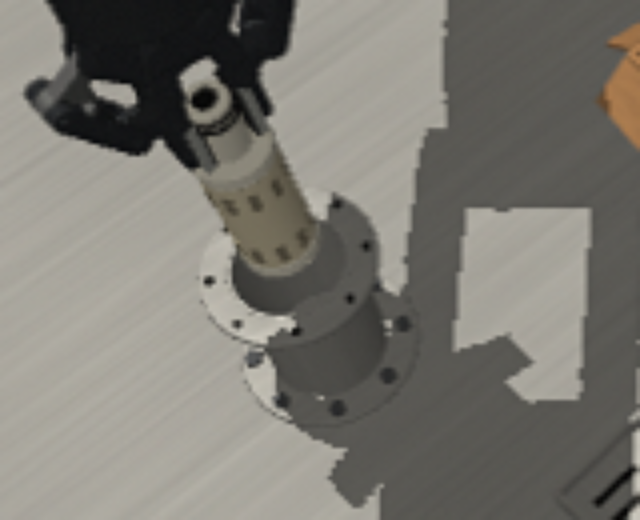

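The cartridge is over the bore; nudge (-2, +3) and lower.

Call:
{"name": "jog_arm", "arguments": {"increments": [[-2,3,25,0,1],[0,0,25,0,1]]}}

```text
time: 9.9
tool_pos: [394.1, -279.0, 183.5]
orientation: [1.0, 0.007, 0.015, 0.0]
wrist_force: [0.7, 0.9, -1.9]
width: 22.8
```

```bash
python3 -c "
from h import *
from cell import *
st([392.5,-277,120])
cv2.imwrite('pics/s8.png',cv2.resize(optics.get_image('scene')[170:300,80:240],None,fx=4,fy=4))
"
```

```text
t 9.9 tcp [ 394.1 -279.   183.5] xaxis [0.999 0.014 0.03 ] z [ 0.03 -0.   -1.  ] F [ 0.7  0.9 -1.9] w 22.8 q [-0.74 -0.19  1.89  0.02  1.42  0.82]
tool delta [-3.5 -2.1 63.4]
```

View pics/s8.png

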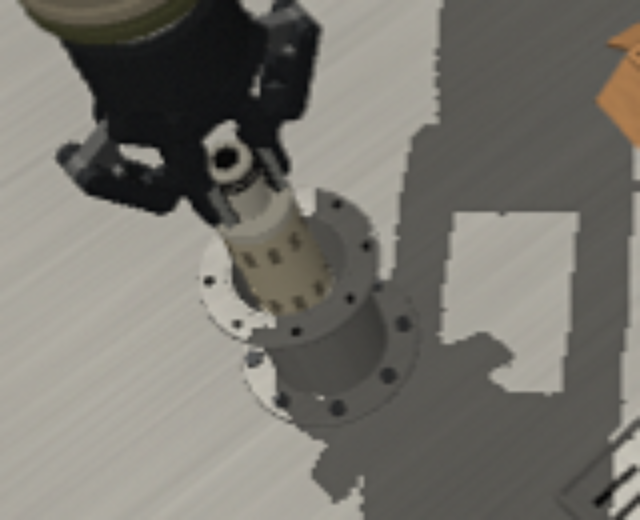

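Call:
{"name": "jog_arm", "arguments": {"increments": [[-3,-2,20,0,1],[0,0,20,0,1],[-1,0,10,0,1]]}}

```text
time: 10.32
tool_pos: [392.1, -276.3, 131.5]
orientation: [1.0, 0.008, 0.015, -0.0]
wrist_force: [0.4, -1.1, -2.6]
width: 22.9
```

```bash
python3 -c "
from h import *
from cell import *
st([392.5,-277,118])
cv2.imwrite('pics/s9.png',cv2.resize(optics.get_image('scene')[170:300,80:240],None,fx=4,fy=4))
"
```

```text
t 10.32 tcp [ 392.1 -276.3  131.5] xaxis [0.999 0.015 0.03 ] z [ 0.03   0.001 -1.   ] F [ 0.4 -1.1 -2.6] w 22.9 q [-0.74 -0.15  1.95  0.02  1.32  0.81]
tool delta [-0.1  0.7 13.5]
```

View pics/s9.png

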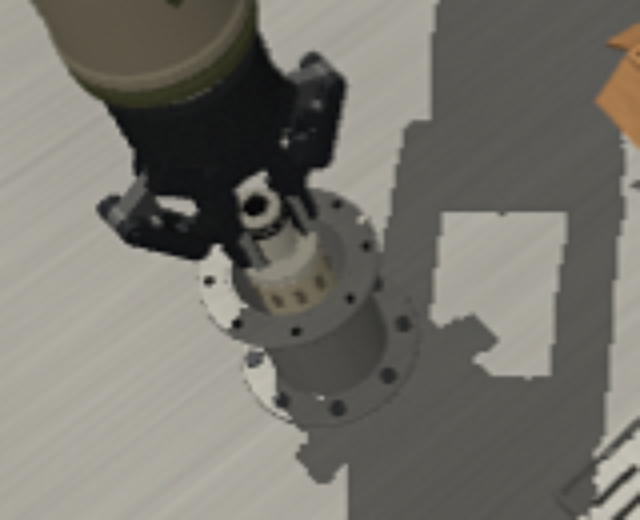

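Call:
{"name": "jog_arm", "arguments": {"increments": [[-2,0,6,0,1],[0,0,4,0,1],[0,0,2,0,1]]}}

```text
time: 10.75
tool_pos: [391.0, -276.9, 120.0]
orientation: [1.0, 0.008, 0.015, 0.0]
wrist_force: [-0.2, 0.8, -2.2]
width: 23.0
```

```bash
python3 -c "
from h import *
st([391.5,-277,118])
"
```

```text
t 10.75 tcp [ 391.  -276.9  120. ] xaxis [0.999 0.015 0.031] z [ 0.031 -0.    -1.   ] F [-0.2  0.8 -2.2] w 23.0 q [-0.74 -0.14  1.97  0.02  1.29  0.81]
tool delta [0.5 0.1 2. ]
```

Call:
{"name": "jog_arm", "arguments": {"increments": [[0,0,2.5,0,1],[0,0,2,0,1]]}}

```text
time: 11.0
tool_pos: [392.0, -277.5, 116.6]
orientation: [1.0, 0.008, 0.016, 0.001]
wrist_force: [-0.8, 2.0, 9.2]
width: 23.3
```

```bash
python3 -c "
from h import *
st([391.5,-277,118])
"
```

```text
t 11.0 tcp [ 392.  -277.5  116.6] xaxis [0.999 0.015 0.033] z [ 0.033 -0.001 -0.999] F [-0.8  2.   9.2] w 23.3 q [-0.74 -0.14  1.97  0.02  1.28  0.81]
tool delta [-0.4 -0.5 -1.5]
```

Call:
{"name": "jog_arm", "arguments": {"increments": [[0,0,-0.5,0,0.2],[0,0,-0.5,0,-0.3],[0,0,-0.5,0,-0.3],[0,0,-35,0,-0.3],[0,0,-50,0,-0.3],[0,0,0,0,-0.3]]}}

```text
time: 11.75
tool_pos: [389.0, -277.4, 205.7]
orientation: [1.0, 0.008, 0.016, 0.001]
wrist_force: [-0.2, -0.3, -0.4]
width: 55.5
```

```bash
python3 -c "
from h import *
from cell import *
st()
cv2.imwrite('pics/w10.png',optics.get_image('wrist'))
plan([382,314,205],0,12,-.3)
"
```

```text
t 11.75 tcp [ 389.  -277.4  205.7] xaxis [0.999 0.015 0.033] z [ 0.033 -0.001 -0.999] F [-0.2 -0.3 -0.4] w 55.5 q [-0.74 -0.22  1.88  0.02  1.46  0.81]
[0, -49, 0, np.float64(0.1), -0.3]
[0, -49, 0, np.float64(0.1), -0.3]
[0, -49, 0, np.float64(0.1), -0.3]
[0, -49, 0, np.float64(0.1), -0.3]
[0, -49, 0, np.float64(0.1), -0.3]
[0, -49, 0, np.float64(0.1), -0.3]
[0, -49, 0, np.float64(0.1), -0.3]
[0, -49, 0, np.float64(0.1), -0.3]
[0, -49, 0, np.float64(0.1), -0.3]
[0, -49, 0, np.float64(0.1), -0.3]
[0, -49, 0, np.float64(0.1), -0.3]
[0, -49, 0, np.float64(0.1), -0.3]
```

View pics/w10.png

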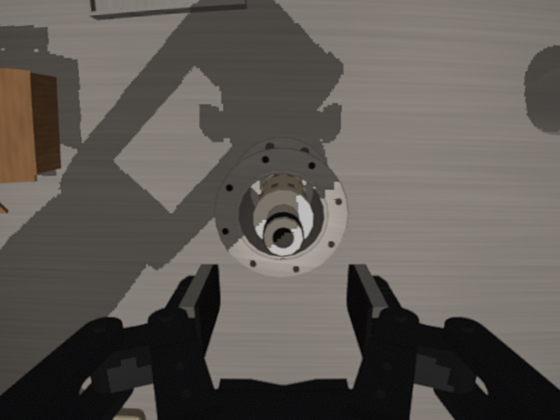

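The fresh membrane stands upright in the tube, (283,236). Moving to the bowl.

Call:
{"name": "jog_arm", "arguments": {"increments": [[3,-49,0,0,-0.3],[3,-49,0,0,-0.3],[3,-49,0,0,-0.3],[0,-49,0,0,-0.3],[0,-49,0,0,-0.3],[0,-49,0,0,-0.3]]}}

```text
time: 12.55
tool_pos: [388.9, 24.3, 195.2]
orientation: [1.0, 0.004, 0.01, -0.002]
wrist_force: [1.1, -0.5, -0.3]
width: 55.8
```

```bash
python3 -c "
from h import *
st()
plan([382,314,205],0,6,-.3)
"
```

```text
t 12.55 tcp [388.9  24.3 195.2] xaxis [1.    0.007 0.02 ] z [ 0.02   0.005 -1.   ] F [ 1.1 -0.5 -0.3] w 55.8 q [-0.08 -0.48  2.1   0.01  1.51  1.49]
[-1, -48, -2, np.float64(0.1), -0.3]
[-1, -48, -2, np.float64(0.1), -0.3]
[-1, -48, -2, np.float64(0.1), -0.3]
[-1, -48, -2, np.float64(0.1), -0.3]
[-1, -48, -2, np.float64(0.1), -0.3]
[-1, -48, -2, np.float64(0.1), -0.3]
```

Call:
{"name": "jog_arm", "arguments": {"increments": [[-1,-48,-2,0,-0.3],[-1,-48,-2,0,-0.3],[-1,-48,-2,0,-0.3],[-1,-48,-2,0,-0.3],[-1,-48,-2,0,-0.3],[-1,-44,-2,0,-0.3],[0,0,0,0,-0.3]]}}

```text
time: 13.42
tool_pos: [372.8, 318.8, 197.1]
orientation: [1.0, 0.006, 0.003, 0.0]
wrist_force: [0.2, -0.2, -0.8]
width: 55.4
```

```bash
python3 -c "
from h import *
from cell import *
st([382.5,314.5,115])
cv2.imwrite('pics/w11.png',optics.get_image('wrist'))
"
```

```text
t 13.43 tcp [372.8 318.8 197.1] xaxis [1.    0.012 0.007] z [ 0.007 -0.    -1.   ] F [ 0.2 -0.2 -0.8] w 55.4 q [ 0.61 -0.16  1.84 -0.    1.46  2.17]
tool delta [ 9.   4.4 82.2]
```

View pics/w11.png

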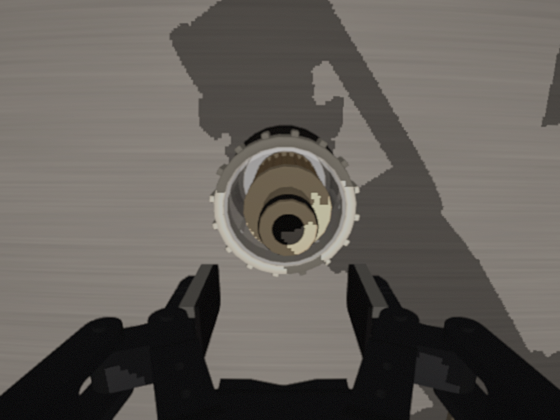

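Spigot at (288,228), slightly right of the midline. Correct by (9, 4) and descend.

Call:
{"name": "jog_arm", "arguments": {"increments": [[9,4,20,0,-0.3],[0,0,35,0,-0.3],[0,0,18,0,-0.3]]}}

```text
time: 13.85
tool_pos: [382.8, 310.2, 120.9]
orientation: [1.0, 0.005, 0.003, 0.002]
wrist_force: [-0.7, 0.1, 0.7]
width: 55.7
```

```bash
python3 -c "
from h import *
from cell import *
st([382.5,314.5,115])
cv2.imwrite('pics/w12.png',optics.get_image('wrist'))
"
```

```text
t 13.85 tcp [382.8 310.2 120.9] xaxis [1.    0.01  0.006] z [ 0.006 -0.003 -1.   ] F [-0.7  0.1  0.7] w 55.7 q [ 0.58 -0.08  1.91 -0.01  1.31  2.14]
tool delta [-0.3 -4.3  5.8]
```

View pics/w12.png

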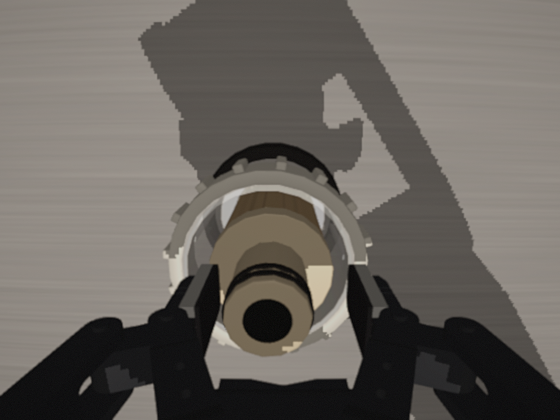

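The spigot (268,320) is too near the left pad; shift -5 in y, then down and close.

Call:
{"name": "jog_arm", "arguments": {"increments": [[0,-5,1,0,-0.3],[0,0,5,0,-0.3],[0,0,0,0,1],[0,0,0,0,1],[0,0,0,0,1]], "newtons": 45}}

```text
time: 14.52
tool_pos: [382.4, 313.3, 113.4]
orientation: [1.0, 0.004, 0.002, 0.002]
wrist_force: [-0.6, -0.6, -2.6]
width: 33.2
```

```bash
python3 -c "
from h import *
st([382.5,314.5,115])
"
```

```text
t 14.53 tcp [382.4 313.3 113.4] xaxis [1.    0.008 0.005] z [ 0.005 -0.005 -1.   ] F [-0.6 -0.6 -2.6] w 33.2 q [ 0.59 -0.07  1.91 -0.01  1.3   2.15]
tool delta [ 0.1 -1.2 -1.6]
```

Call:
{"name": "jog_arm", "arguments": {"increments": [[0,0,-20,0,1],[0,0,-45,0,1],[0,0,-55,0,1],[0,0,-15,0,1]]}}

```text
time: 15.02
tool_pos: [380.1, 313.0, 249.6]
orientation: [1.0, 0.004, 0.0, 0.004]
wrist_force: [0.6, 0.8, -2.0]
width: 32.6
```

```bash
python3 -c "
from h import *
from cell import *
st()
plan([457.5,-11,245],0,8)
cv2.imwrite('pics/s13.png',optics.get_image('scene'))
"
```

```text
t 15.03 tcp [380.1 313.  249.6] xaxis [1.    0.009 0.   ] z [ 0.    -0.008 -1.   ] F [ 0.6  0.8 -2. ] w 32.6 q [ 0.59 -0.17  1.75 -0.01  1.56  2.15]
[9, 41, 1, np.float64(0.1), 1]
[9, 41, 1, np.float64(0.1), 1]
[9, 41, 1, np.float64(0.1), 1]
[9, 41, 1, np.float64(0.1), 1]
[10, 41, 1, np.float64(0.1), 1]
[10, 41, 1, np.float64(0.1), 1]
[10, 41, 1, np.float64(0.1), 1]
[10, 41, 1, np.float64(0.1), 1]
```

View pics/s13.png

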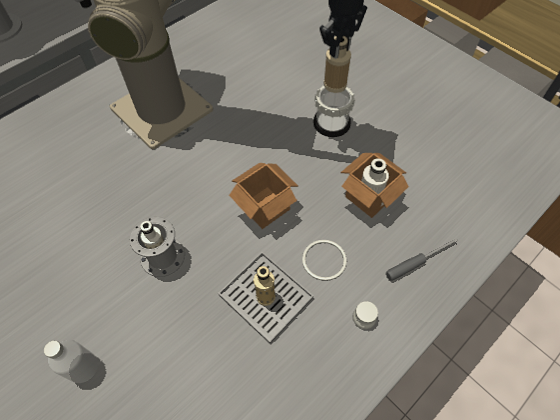

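The spent pleated is out of the bowl (337,70), everything else is as intended. On to carton_b.

Call:
{"name": "jog_arm", "arguments": {"increments": [[9,41,0,0,1],[9,41,0,0,1],[9,41,0,0,1],[9,41,0,0,1],[10,41,0,0,1],[10,41,0,0,1],[10,41,0,0,1],[10,36,0,0,1],[0,0,0,0,1]]}}

```text
time: 16.2
tool_pos: [454.1, -19.4, 233.4]
orientation: [1.0, 0.006, -0.011, 0.005]
wrist_force: [0.3, -0.4, -1.5]
width: 33.0
```

```bash
python3 -c "
from h import *
from cell import *
st([457.5,-11,110])
cv2.imwrite('pics/w14.png',optics.get_image('wrist'))
"
```

```text
t 16.2 tcp [454.1 -19.4 233.4] xaxis [ 1.     0.011 -0.023] z [-0.023 -0.01  -1.   ] F [ 0.3 -0.4 -1.5] w 33.0 q [-0.14 -0.25  1.85 -0.01  1.56  1.41]
tool delta [  6.3  -9.6 123.2]
```

View pics/w14.png

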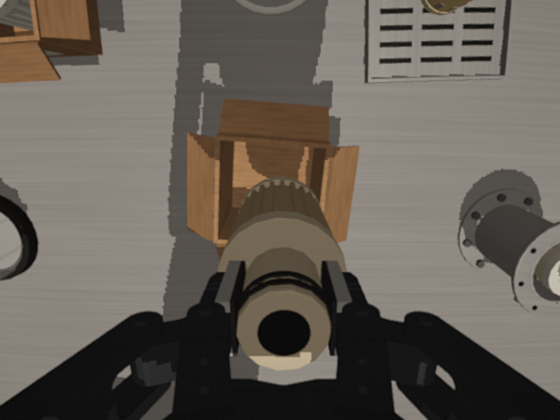

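Carton opening centre is ~(271,190), left of the cartridge (284). Correct by (6, -9).

Call:
{"name": "jog_arm", "arguments": {"increments": [[6,-9,3,0,1],[0,0,8,0,1]]}}

```text
time: 16.5
tool_pos: [459.2, -7.0, 220.3]
orientation: [1.0, 0.007, -0.012, 0.004]
wrist_force: [0.2, 0.3, -2.0]
width: 32.9
```

```bash
python3 -c "
from h import *
from cell import *
st([457.5,-11,110])
cv2.imwrite('pics/w15.png',optics.get_image('wrist'))
cv2.imwrite('pics/s15.png',cv2.resize(optics.get_image('scene')[110:250,190:350],None,fx=4,fy=4))
"
```

```text
t 16.5 tcp [459.2  -7.  220.3] xaxis [ 1.     0.014 -0.025] z [-0.024 -0.009 -1.   ] F [ 0.2  0.3 -2. ] w 32.9 q [-0.12 -0.23  1.86 -0.01  1.54  1.44]
tool delta [  1.    3.1 110.3]
```

View pics/w15.png

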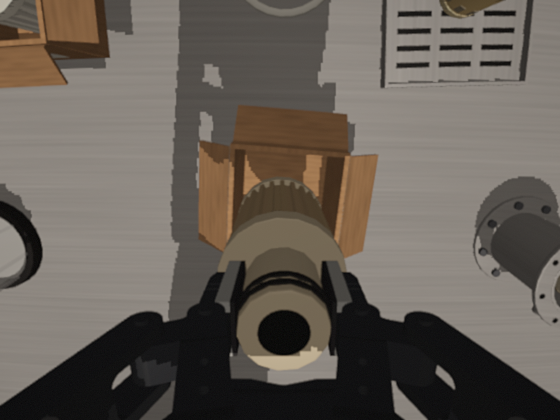

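View pics/s15.png

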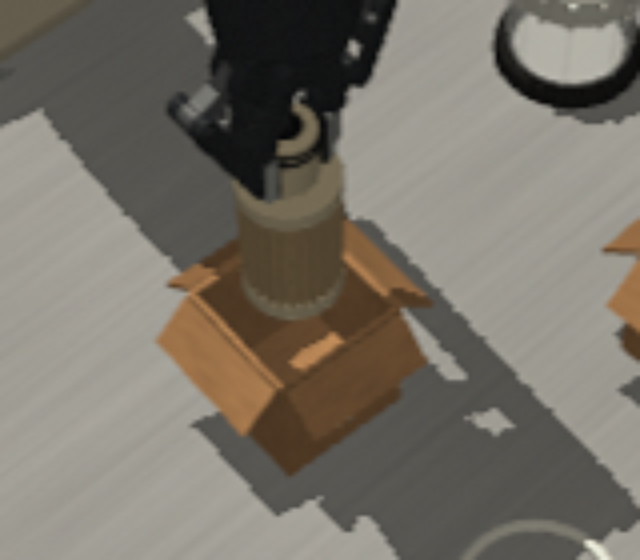

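It lines up with the carton. Lowering.

Call:
{"name": "jog_arm", "arguments": {"increments": [[1,3,25,0,1],[0,0,25,0,1]]}}

```text
time: 16.85
tool_pos: [459.3, -9.8, 170.2]
orientation: [1.0, 0.008, -0.011, 0.005]
wrist_force: [-0.9, -0.1, -2.6]
width: 33.1
```

```bash
python3 -c "
from h import *
from cell import *
st([457.5,-11,110])
cv2.imwrite('pics/s16.png',cv2.resize(optics.get_image('scene')[110:250,190:350],None,fx=4,fy=4))
"
```

```text
t 16.85 tcp [459.3  -9.8 170.2] xaxis [ 1.     0.016 -0.022] z [-0.022 -0.01  -1.   ] F [-0.9 -0.1 -2.6] w 33.1 q [-0.12 -0.2   1.92 -0.01  1.44  1.43]
tool delta [-0.5  0.6 60.3]
```

View pics/s16.png

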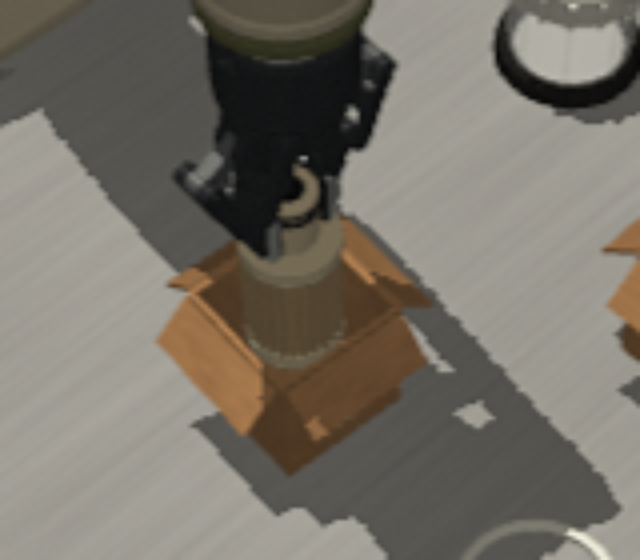

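Call:
{"name": "jog_arm", "arguments": {"increments": [[-2,0,25,0,1],[0,0,18,0,1],[0,0,8,0,1]]}}

```text
time: 17.27
tool_pos: [454.5, -9.1, 115.4]
orientation: [1.0, 0.009, -0.013, 0.005]
wrist_force: [-0.4, -0.0, -2.4]
width: 33.0
```

```bash
python3 -c "
from h import *
from cell import *
st([457.5,-11,110])
"
```

```text
t 17.27 tcp [454.5  -9.1 115.4] xaxis [ 1.     0.018 -0.026] z [-0.026 -0.009 -1.   ] F [-0.4 -0.  -2.4] w 33.0 q [-0.12 -0.16  1.99 -0.01  1.33  1.43]
tool delta [3.1 1.9 5.4]
```

Call:
{"name": "jog_arm", "arguments": {"increments": [[2,1,4,0,1],[0,0,3,0,1]]}}

```text
time: 17.52
tool_pos: [457.4, -10.2, 109.4]
orientation: [1.0, 0.009, -0.012, 0.005]
wrist_force: [-4.4, 0.6, 21.8]
width: 32.9
```

```bash
python3 -c "
from h import *
from cell import *
st([457.5,-11,110])
"
```

```text
t 17.52 tcp [457.4 -10.2 109.4] xaxis [ 1.     0.019 -0.024] z [-0.024 -0.009 -1.   ] F [-4.4  0.6 21.8] w 32.9 q [-0.12 -0.14  1.99 -0.01  1.32  1.43]
tool delta [ 0.1  0.8 -0.6]
```

Touchdown at 109.4. Release and rise.

Call:
{"name": "jog_arm", "arguments": {"increments": [[0,0,-1.5,0,0.3],[0,0,-0.5,0,-0.3],[0,0,-0.5,0,-0.3],[0,0,-35,0,-0.3],[0,0,-55,0,-0.3],[0,0,0,0,-0.3]]}}

```text
time: 18.27
tool_pos: [461.1, -9.6, 207.0]
orientation: [1.0, 0.009, -0.01, 0.005]
wrist_force: [-0.7, -0.3, -1.0]
width: 55.5
```

```bash
python3 -c "
from h import *
from cell import *
st()
plan([622,198,195],0,6,-.3)
cv2.imwrite('pics/w17.png',optics.get_image('wrist'))
"
```

```text
t 18.27 tcp [461.1  -9.6 207. ] xaxis [ 1.     0.018 -0.02 ] z [-0.02 -0.01 -1.  ] F [-0.7 -0.3 -1. ] w 55.5 q [-0.12 -0.22  1.87 -0.01  1.51  1.43]
[27, -34, 2, np.float64(0.2), -0.3]
[27, -34, 2, np.float64(0.2), -0.3]
[27, -34, 2, np.float64(0.2), -0.3]
[27, -34, 2, np.float64(0.2), -0.3]
[27, -34, 2, np.float64(0.2), -0.3]
[27, -35, 2, np.float64(0.2), -0.3]
```

View pics/w17.png

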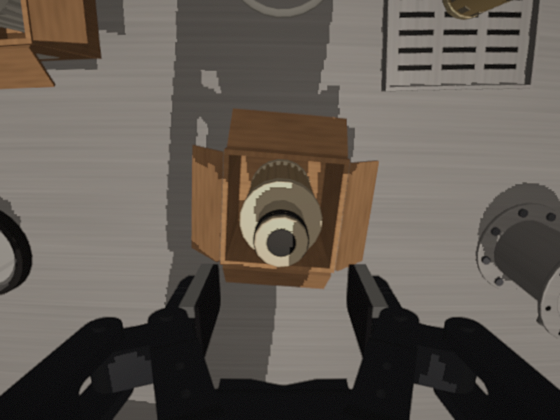

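The spent pleated stands upright in carton_b, (281,220). Next: the fresh pleated.

Call:
{"name": "jog_arm", "arguments": {"increments": [[27,-34,1,0,-0.3],[27,-34,1,0,-0.3],[27,-34,1,0,-0.3],[27,-34,1,0,-0.3],[27,-34,1,0,-0.3],[26,-32,1,0,-0.3],[0,0,0,0,-0.3]]}}

```text
time: 19.2
tool_pos: [617.1, 200.2, 180.3]
orientation: [1.0, 0.008, -0.018, 0.006]
wrist_force: [-0.6, -0.5, -0.6]
width: 55.5
```

```bash
python3 -c "
from h import *
from cell import *
st([622,198,111])
cv2.imwrite('pics/w18.png',optics.get_image('wrist'))
"
```

```text
t 19.2 tcp [617.1 200.2 180.3] xaxis [ 0.999  0.016 -0.036] z [-0.036 -0.013 -0.999] F [-0.6 -0.5 -0.6] w 55.5 q [ 0.24  0.32  1.36 -0.    1.5   1.79]
tool delta [ 7.4  1.5 69.1]
```

View pics/w18.png

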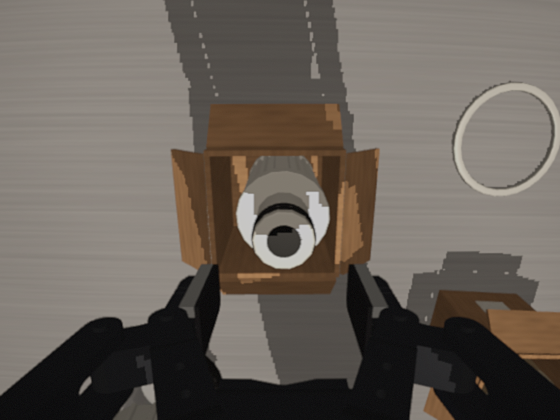

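Spigot at (284,240), centred between the pads. Descend.

Call:
{"name": "jog_arm", "arguments": {"increments": [[7,1,25,0,-0.3],[0,0,30,0,-0.3],[0,0,6,0,-0.3]]}}

```text
time: 19.62
tool_pos: [620.0, 194.8, 117.2]
orientation: [1.0, 0.007, -0.019, 0.007]
wrist_force: [-0.1, -0.8, -0.1]
width: 55.6
```

```bash
python3 -c "
from h import *
from cell import *
st([622,198,111])
cv2.imwrite('pics/w19.png',optics.get_image('wrist'))
"
```

```text
t 19.62 tcp [620.  194.8 117.2] xaxis [ 0.999  0.013 -0.038] z [-0.038 -0.014 -0.999] F [-0.1 -0.8 -0.1] w 55.6 q [ 0.23  0.38  1.41 -0.01  1.39  1.79]
tool delta [ 2.3 -3.3  6. ]
```

View pics/w19.png

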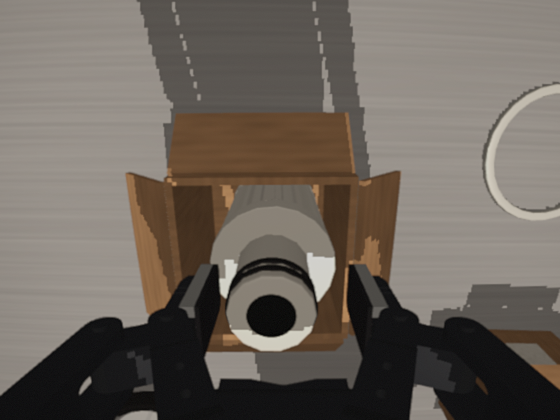

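Call:
{"name": "jog_arm", "arguments": {"increments": [[2,-4,4,0,-0.3],[0,0,3,0,-0.3],[0,0,0,0,1],[0,0,0,0,1],[0,0,0,0,1]]}}

```text
time: 20.3
tool_pos: [623.8, 198.8, 114.1]
orientation: [1.0, 0.007, -0.016, 0.006]
wrist_force: [-0.7, -0.3, -3.9]
width: 32.7
```

```bash
python3 -c "
from h import *
from cell import *
st()
"
```

```text
t 20.3 tcp [623.8 198.8 114.1] xaxis [ 0.999  0.013 -0.032] z [-0.032 -0.013 -0.999] F [-0.7 -0.3 -3.9] w 32.7 q [ 0.23  0.39  1.41 -0.01  1.38  1.79]
```

Call:
{"name": "jog_arm", "arguments": {"increments": [[0,0,-20,0,1],[0,0,-45,0,1],[0,0,-60,0,1],[0,0,-12,0,1]]}}

```text
time: 20.8
tool_pos: [627.2, 200.5, 256.5]
orientation: [1.0, 0.007, -0.017, 0.007]
wrist_force: [0.3, 0.4, -1.9]
width: 32.9
```

```bash
python3 -c "
from h import *
from cell import *
st()
plan([381.5,315.5,250],0,7)
"
```

```text
t 20.8 tcp [627.2 200.5 256.5] xaxis [ 0.999  0.013 -0.035] z [-0.035 -0.014 -0.999] F [ 0.3  0.4 -1.9] w 32.9 q [ 0.23  0.32  1.23 -0.01  1.63  1.79]
[-35, -17, 1, np.float64(0.1), 1]
[-35, -17, 1, np.float64(0.1), 1]
[-35, -17, 1, np.float64(0.1), 1]
[-35, -17, 1, np.float64(0.1), 1]
[-35, -17, 1, np.float64(0.1), 1]
[-35, -17, 1, np.float64(0.1), 1]
[-35, -16, 1, np.float64(0.1), 1]
```

Call:
{"name": "jog_arm", "arguments": {"increments": [[-35,-17,0,0,1],[-35,-17,0,0,1],[-35,-17,0,0,1],[-35,-17,0,0,1],[-35,-17,0,0,1],[-35,-17,0,0,1],[-32,-15,0,0,1],[0,0,0,0,1]]}}

```text
time: 21.8
tool_pos: [375.9, 316.5, 264.6]
orientation: [1.0, 0.006, -0.017, 0.007]
wrist_force: [1.4, -0.2, -2.5]
width: 33.0
```

```bash
python3 -c "
from h import *
from cell import *
st([381.5,315.5,118])
cv2.imwrite('pics/w20.png',optics.get_image('wrist'))
"
```

```text
t 21.8 tcp [375.9 316.5 264.6] xaxis [ 0.999  0.012 -0.034] z [-0.034 -0.013 -0.999] F [ 1.4 -0.2 -2.5] w 33.0 q [ 0.59 -0.14  1.7   0.01  1.62  2.15]
tool delta [ 10.5  -0.9 146.3]
```

View pics/w20.png

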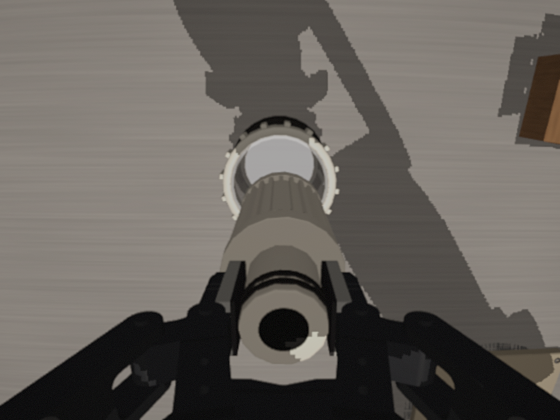

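The bowl's ring (centre ~(280,180)) lines up in y; move 9 mm forward and come lower.

Call:
{"name": "jog_arm", "arguments": {"increments": [[7,-1,15,0,1],[2,0,15,0,1]]}}

```text
time: 22.1
tool_pos: [387.2, 316.3, 233.4]
orientation: [1.0, 0.005, -0.016, 0.006]
wrist_force: [-0.4, 0.8, -3.7]
width: 32.8
```

```bash
python3 -c "
from h import *
from cell import *
st([381.5,315.5,118])
cv2.imwrite('pics/w21.png',optics.get_image('wrist')[80:380,130:430])
cv2.imwrite('pics/s21.png',cv2.resize(optics.get_image('scene')[10:150,260:420],None,fx=4,fy=4))
cv2.imwrite('pics/t21.png',cv2.resize(optics.get_image('top')[215:315,105:225],None,fx=5,fy=5))
"
```

```text
t 22.1 tcp [387.2 316.3 233.4] xaxis [ 0.999  0.01  -0.031] z [-0.031 -0.013 -0.999] F [-0.4  0.8 -3.7] w 32.8 q [ 0.58 -0.11  1.73  0.01  1.56  2.14]
tool delta [ -2.1  -0.7 115.6]
```

View pics/w21.png

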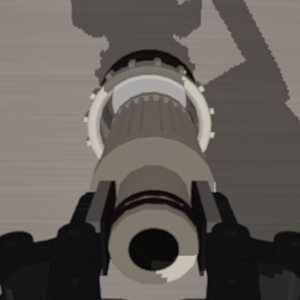

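View pics/s21.png

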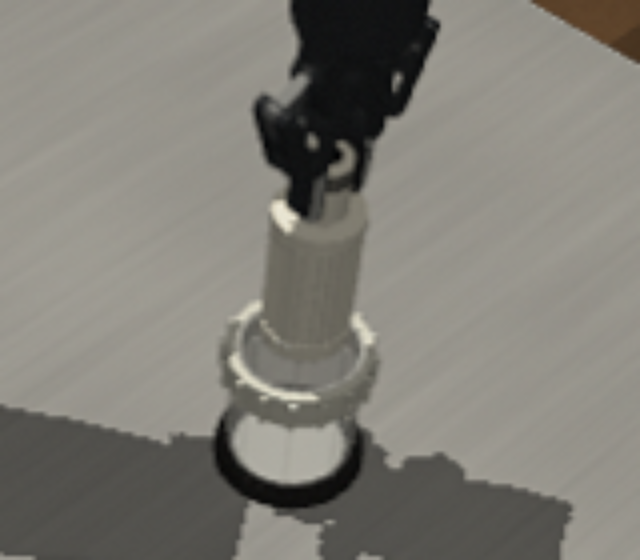

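View pics/t21.png

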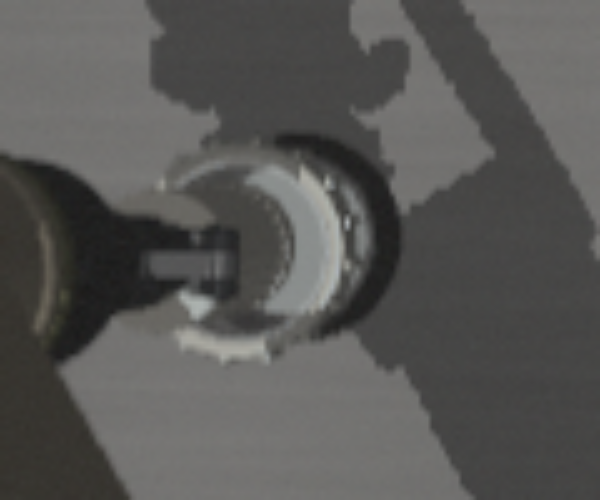

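Call:
{"name": "jog_arm", "arguments": {"increments": [[-3,0,15,0,1],[0,0,15,0,1]]}}

```text
time: 22.5
tool_pos: [382.8, 315.6, 202.6]
orientation: [1.0, 0.004, -0.016, 0.007]
wrist_force: [-0.3, 0.8, -3.0]
width: 32.7
```

```bash
python3 -c "
from h import *
from cell import *
st([381.5,315.5,118])
cv2.imwrite('pics/s22.png',cv2.resize(optics.get_image('scene')[10:150,260:420],None,fx=4,fy=4))
cv2.imwrite('pics/w22.png',optics.get_image('wrist')[80:380,130:430])
"
```

```text
t 22.5 tcp [382.8 315.6 202.6] xaxis [ 0.999  0.009 -0.032] z [-0.032 -0.013 -0.999] F [-0.3  0.8 -3. ] w 32.7 q [ 0.58 -0.1   1.78  0.01  1.5   2.14]
tool delta [ 1.4 -1.  84.6]
```

View pics/s22.png

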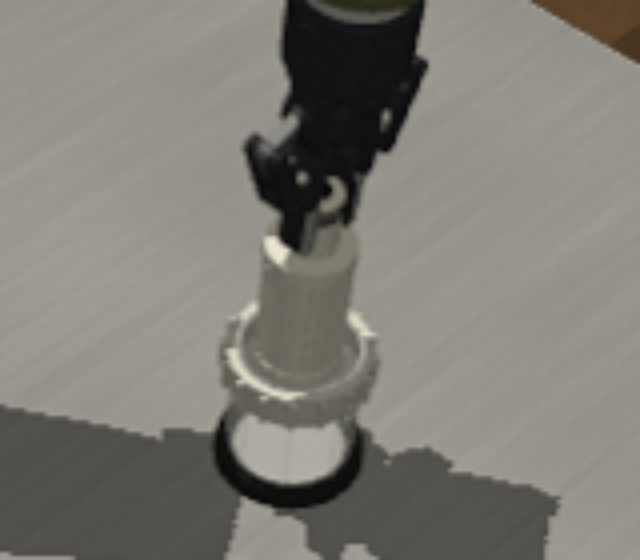

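View pics/w22.png

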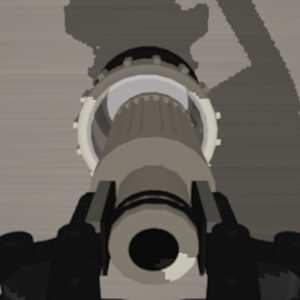

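The cartridge is entering the bowl, well inside the ring. Lower on, with dy -2.

Call:
{"name": "jog_arm", "arguments": {"increments": [[0,-2,20,0,1],[1,0,25,0,1],[0,0,18,0,1]]}}

```text
time: 22.98
tool_pos: [382.1, 317.2, 138.7]
orientation: [1.0, 0.005, -0.015, 0.006]
wrist_force: [0.1, 0.5, -3.6]
width: 32.9
```

```bash
python3 -c "
from h import *
from cell import *
st([381.5,315.5,118])
"
```

```text
t 22.98 tcp [382.1 317.2 138.7] xaxis [ 0.999  0.009 -0.031] z [-0.031 -0.012 -0.999] F [ 0.1  0.5 -3.6] w 32.9 q [ 0.58 -0.06  1.85  0.01  1.38  2.14]
tool delta [ 0.1  1.4 20.7]
```

Call:
{"name": "jog_arm", "arguments": {"increments": [[0,1,12,0,1],[0,0,6,0,1]]}}

```text
time: 23.22
tool_pos: [381.1, 315.6, 119.2]
orientation: [1.0, 0.005, -0.016, 0.006]
wrist_force: [0.7, -0.2, -2.4]
width: 32.8
```

```bash
python3 -c "
from h import *
from cell import *
st([381.5,315.5,118])
cv2.imwrite('pics/s23.png',cv2.resize(optics.get_image('scene')[10:150,260:420],None,fx=4,fy=4))
"
```

```text
t 23.23 tcp [381.1 315.6 119.2] xaxis [ 0.999  0.009 -0.032] z [-0.032 -0.013 -0.999] F [ 0.7 -0.2 -2.4] w 32.8 q [ 0.58 -0.04  1.87  0.01  1.34  2.14]
tool delta [0.5 0.1 1.2]
```

View pics/s23.png

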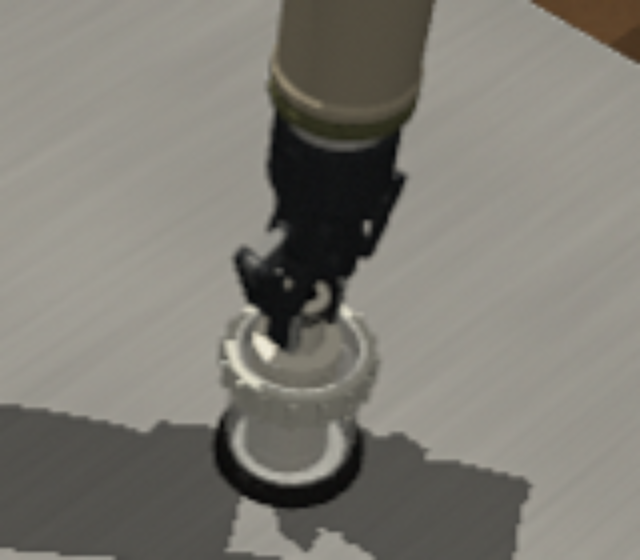

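Call:
{"name": "jog_arm", "arguments": {"increments": [[0,0,2.5,0,1],[0,0,1.5,0,1]]}}

```text
time: 23.52
tool_pos: [382.7, 316.2, 118.0]
orientation: [1.0, 0.005, -0.014, 0.006]
wrist_force: [-1.1, -3.1, 3.4]
width: 32.7
```

```bash
python3 -c "
from h import *
st([381.5,315.5,118])
"
```

```text
t 23.52 tcp [382.7 316.2 118. ] xaxis [ 1.     0.01  -0.028] z [-0.028 -0.012 -1.   ] F [-1.1 -3.1  3.4] w 32.7 q [ 0.58 -0.04  1.87  0.01  1.34  2.14]
tool delta [-1.2  0.7  0. ]
```

Call:
{"name": "jog_arm", "arguments": {"increments": [[0,0,1.5,0,1]]}}

```text
time: 23.65
tool_pos: [383.3, 316.4, 118.0]
orientation: [1.0, 0.005, -0.013, 0.006]
wrist_force: [-3.2, -4.4, 9.2]
width: 33.2
```

```bash
python3 -c "
from h import *
st()
"
```

```text
t 23.65 tcp [383.3 316.4 118. ] xaxis [ 1.     0.01  -0.027] z [-0.027 -0.011 -1.   ] F [-3.2 -4.4  9.2] w 33.2 q [ 0.58 -0.04  1.87  0.01  1.33  2.14]
```

Floor contact. Release and rise.

Call:
{"name": "jog_arm", "arguments": {"increments": [[0,0,-0.5,0,0.3],[0,0,-0.5,0,-0.3],[0,0,-0.5,0,-0.3],[0,0,-35,0,-0.3],[0,0,-55,0,-0.3],[0,0,0,0,-0.3]]}}

```text
time: 24.4
tool_pos: [386.3, 318.2, 212.9]
orientation: [1.0, 0.005, -0.012, 0.005]
wrist_force: [0.5, -0.2, -0.6]
width: 55.7
```

```bash
python3 -c "
from h import *
from cell import *
st()
cv2.imwrite('pics/w24.png',optics.get_image('wrist'))
im=optics.get_image('scene'); cv2.imwrite('pics/s24.png',cv2.resize(im[220:350,200:330],None,fx=4,fy=4))
cv2.imwrite('pics/t24.png',cv2.resize(optics.get_image('top')[127:207,315:395],None,fx=7,fy=7,interpolation=cv2.INTER_CUBIC))
plan([635,-170,205],0,11,-.3)
"
```

```text
t 24.4 tcp [386.3 318.2 212.9] xaxis [ 1.     0.01  -0.025] z [-0.025 -0.009 -1.   ] F [ 0.5 -0.2 -0.6] w 55.7 q [ 0.58 -0.11  1.76  0.01  1.51  2.14]
[22, 44, 0, np.float64(0.0), -0.3]
[22, 44, 0, np.float64(0.0), -0.3]
[23, 44, 0, np.float64(0.0), -0.3]
[23, 44, 0, np.float64(0.0), -0.3]
[23, 44, 0, np.float64(0.0), -0.3]
[23, 44, 0, np.float64(0.0), -0.3]
[23, 44, 0, np.float64(0.0), -0.3]
[23, 44, 0, np.float64(0.0), -0.3]
[23, 44, 0, np.float64(0.0), -0.3]
[23, 44, 0, np.float64(0.0), -0.3]
[23, 44, 0, np.float64(0.0), -0.3]
```

View pics/w24.png

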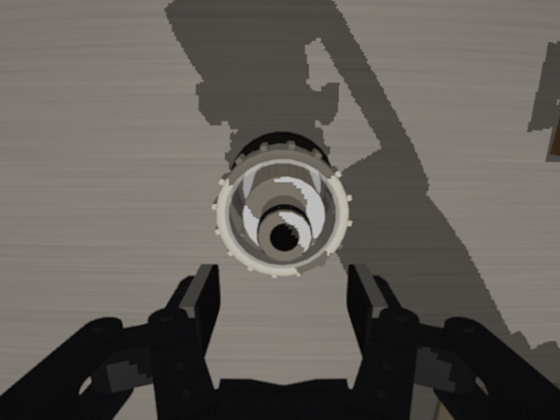

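View pics/t24.png

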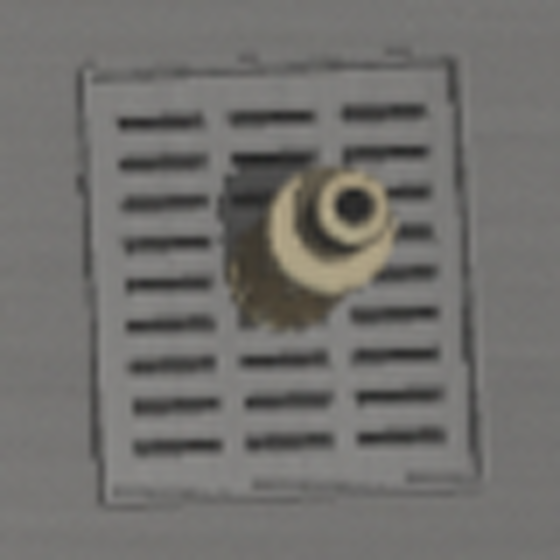

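The fresh pleated stands centred in the bowl. The parked membrane's spigot is at top pixel ≈ (365.3,156.6).

Call:
{"name": "jog_arm", "arguments": {"increments": [[22,44,-1,0,-0.3],[22,44,-1,0,-0.3],[23,44,-1,0,-0.3],[23,44,-1,0,-0.3],[23,44,-1,0,-0.3],[23,44,-1,0,-0.3],[23,44,-1,0,-0.3],[23,44,-1,0,-0.3],[23,44,-1,0,-0.3],[23,44,-1,0,-0.3],[15,36,-1,0,-0.3],[0,0,0,0,-0.3]]}}

```text
time: 26.05
tool_pos: [627.7, -171.3, 188.9]
orientation: [0.999, 0.007, -0.034, 0.006]
wrist_force: [1.0, 0.9, -0.6]
width: 55.7
```

```bash
python3 -c "
from h import *
from cell import *
t=ray(optics.camera_params('top'),365.3,156.6,146)+[1.7,0];print(t)
st([*t,111])
cv2.imwrite('pics/w25.png',optics.get_image('wrist'))
"
```

```text
[ 635.19356134 -169.48937492]
t 26.05 tcp [ 627.7 -171.3  188.9] xaxis [ 0.998  0.013 -0.067] z [-0.067 -0.013 -0.998] F [ 1.   0.9 -0.6] w 55.7 q [-0.33  0.35  1.31 -0.03  1.54  1.23]
tool delta [12.7 -2.6 77.2]
```

View pics/w25.png

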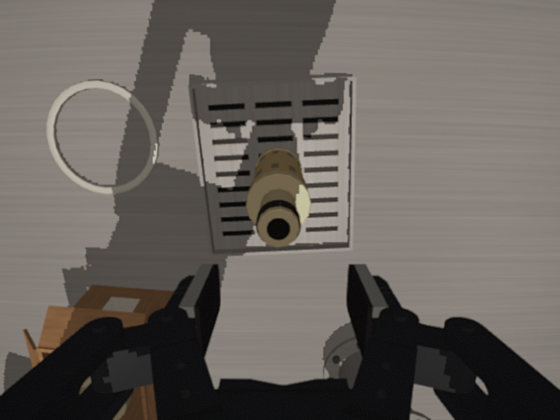

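Spigot at (278,228). Correct (12,-3) and descend.

Call:
{"name": "jog_arm", "arguments": {"increments": [[12,-3,20,0,-0.3],[0,0,40,0,-0.3],[0,0,6,0,-0.3]]}}

```text
time: 26.48
tool_pos: [633.1, -163.5, 118.4]
orientation: [0.999, 0.008, -0.036, 0.005]
wrist_force: [0.2, 0.8, -0.3]
width: 55.4
```

```bash
python3 -c "
from h import *
from cell import *
st([635.2,-169.5,112])
cv2.imwrite('pics/w26.png',optics.get_image('wrist'))
"
```

```text
t 26.48 tcp [ 633.1 -163.5  118.4] xaxis [ 0.997  0.017 -0.071] z [-0.071 -0.01  -0.997] F [ 0.2  0.8 -0.3] w 55.4 q [-0.31  0.41  1.37 -0.03  1.43  1.25]
tool delta [2.5 6.  6.3]
```

View pics/w26.png

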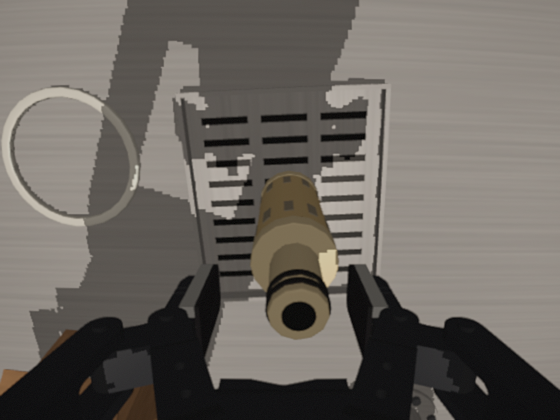

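Call:
{"name": "jog_arm", "arguments": {"increments": [[2,6,4,0,-0.3],[0,0,2,0,-0.3],[0,0,0,0,0.2],[0,0,0,0,0.5],[0,0,0,0,1],[0,0,0,0,1]], "newtons": 40}}

```text
time: 27.28
tool_pos: [638.2, -170.0, 118.6]
orientation: [0.999, 0.009, -0.031, 0.006]
wrist_force: [-0.1, 0.6, -2.5]
width: 22.8
```

```bash
python3 -c "
from h import *
st([635.2,-169.5,112])
"
```

```text
t 27.27 tcp [ 638.2 -170.   118.6] xaxis [ 0.998  0.017 -0.063] z [-0.063 -0.012 -0.998] F [-0.1  0.6 -2.5] w 22.8 q [-0.32  0.42  1.36 -0.03  1.42  1.24]
tool delta [-2.6 -0.6  6.8]
```

Call:
{"name": "jog_arm", "arguments": {"increments": [[0,0,-20,0,1],[0,0,-45,0,1],[0,0,-55,0,1],[0,0,-12,0,1]]}}

```text
time: 27.78
tool_pos: [645.8, -167.9, 255.7]
orientation: [0.999, 0.009, -0.033, 0.005]
wrist_force: [0.0, -0.2, -1.9]
width: 22.7
```

```bash
python3 -c "
from h import *
st()
plan([621.5,202.6,245],0,9)
"
```

```text
t 27.77 tcp [ 645.8 -167.9  255.7] xaxis [ 0.998  0.017 -0.065] z [-0.065 -0.012 -0.998] F [ 0.  -0.2 -1.9] w 22.7 q [-0.31  0.37  1.17 -0.03  1.66  1.24]
[-2, -41, 1, np.float64(0.1), 1]
[-2, -41, 1, np.float64(0.1), 1]
[-2, -41, 1, np.float64(0.1), 1]
[-2, -41, 1, np.float64(0.1), 1]
[-2, -41, 1, np.float64(0.1), 1]
[-2, -41, 1, np.float64(0.1), 1]
[-2, -41, 1, np.float64(0.1), 1]
[-3, -41, 1, np.float64(0.1), 1]
[-3, -41, 1, np.float64(0.1), 1]
```

Call:
{"name": "jog_arm", "arguments": {"increments": [[-2,-41,0,0,1],[-2,-41,0,0,1],[-2,-41,0,0,1],[-2,-41,0,0,1],[-2,-41,0,0,1],[-2,-41,0,0,1],[-2,-41,0,0,1],[-3,-41,0,0,1],[0,-36,0,0,1],[0,0,0,0,1]]}}

```text
time: 29.02
tool_pos: [619.7, 205.9, 252.0]
orientation: [0.999, 0.008, -0.034, 0.006]
wrist_force: [-0.2, -0.5, -3.0]
width: 22.5
```

```bash
python3 -c "
from h import *
from cell import *
st([621.5,202.6,118])
cv2.imwrite('pics/w27.png',optics.get_image('wrist'))
"
```

```text
t 29.02 tcp [619.7 205.9 252. ] xaxis [ 0.998  0.015 -0.068] z [-0.068 -0.013 -0.998] F [-0.2 -0.5 -3. ] w 22.5 q [0.24 0.34 1.22 0.   1.66 1.8 ]
tool delta [ 10.9   1.8 133.6]
```

View pics/w27.png

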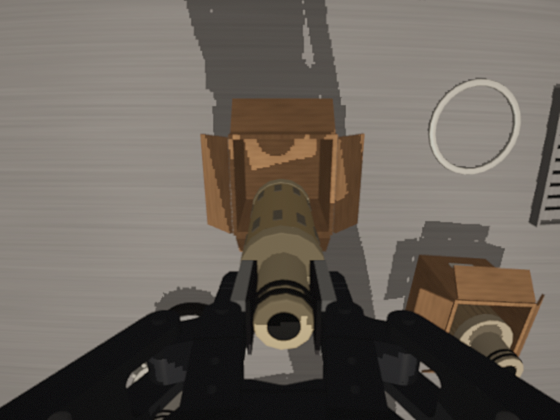

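Carton_a's opening centre ~(283,180) lines up sideways; move forward ~10 mm while lowering.

Call:
{"name": "jog_arm", "arguments": {"increments": [[9,1,10,0,1],[0,0,12,0,1]]}}

```text
time: 29.32
tool_pos: [628.7, 201.5, 229.0]
orientation: [0.999, 0.006, -0.033, 0.007]
wrist_force: [0.4, -0.7, -3.2]
width: 22.6
```

```bash
python3 -c "
from h import *
from cell import *
st([621.5,202.6,118])
cv2.imwrite('pics/s28.png',cv2.resize(optics.get_image('scene')[90:230,300:460],None,fx=4,fy=4))
"
```

```text
t 29.32 tcp [628.7 201.5 229. ] xaxis [ 0.998  0.012 -0.067] z [-0.067 -0.014 -0.998] F [ 0.4 -0.7 -3.2] w 22.6 q [0.23 0.36 1.22 0.   1.62 1.79]
tool delta [  0.2  -2.7 111.2]
```

View pics/s28.png

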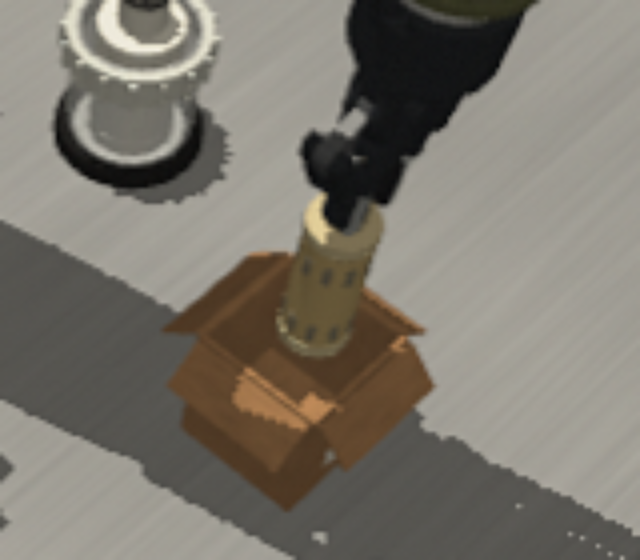

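Over the opening. Lowering.

Call:
{"name": "jog_arm", "arguments": {"increments": [[0,-2,25,0,1],[0,0,30,0,1],[0,0,25,0,1]]}}

```text
time: 29.75
tool_pos: [623.1, 199.4, 145.1]
orientation: [0.999, 0.004, -0.034, 0.007]
wrist_force: [0.4, -0.6, -2.8]
width: 22.9
```

```bash
python3 -c "
from h import *
from cell import *
st([621.5,202.6,118])
cv2.imwrite('pics/s29.png',cv2.resize(optics.get_image('scene')[90:230,300:460],None,fx=4,fy=4))
"
```

```text
t 29.75 tcp [623.1 199.4 145.1] xaxis [ 0.998  0.008 -0.068] z [-0.068 -0.014 -0.998] F [ 0.4 -0.6 -2.8] w 22.9 q [0.23 0.39 1.34 0.   1.48 1.79]
tool delta [ 0.2 -3.6 27.1]
```

View pics/s29.png

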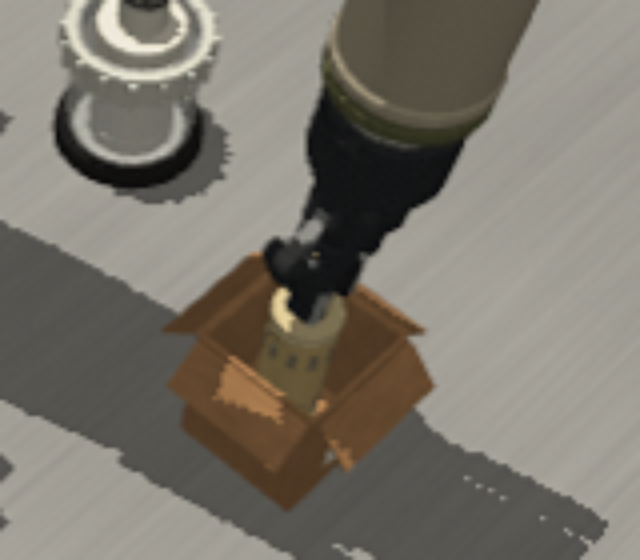

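Call:
{"name": "jog_arm", "arguments": {"increments": [[0,-4,12,0,1],[0,0,8,0,1],[0,0,3,0,1]]}}

```text
time: 30.18
tool_pos: [620.2, 201.8, 118.6]
orientation: [0.999, 0.004, -0.036, 0.007]
wrist_force: [-3.1, -1.4, 16.3]
width: 22.5
```

```bash
python3 -c "
from h import *
st([621.5,202.6,117])
"
```

```text
t 30.18 tcp [620.2 201.8 118.6] xaxis [ 0.997  0.007 -0.072] z [-0.072 -0.015 -0.997] F [-3.1 -1.4 16.3] w 22.5 q [0.23 0.41 1.37 0.   1.44 1.8 ]
tool delta [ 1.4 -0.8  1.5]
```

Contact at 118.6, as expected. Release and rise.

Call:
{"name": "jog_arm", "arguments": {"increments": [[0,0,-0.5,0,0.3],[0,0,0,0,-0.3],[0,0,0,0,-0.3],[0,0,-30,0,-0.3],[0,0,-50,0,-0.3],[0,0,-30,0,-0.3],[-40,0,-20,0,-0.3],[-40,0,0,0,-0.3],[0,0,0,0,-0.3]]}}

```text
time: 31.3
tool_pos: [549.2, 203.4, 260.6]
orientation: [0.999, 0.004, -0.034, 0.007]
wrist_force: [1.0, 0.7, 0.3]
width: 55.2
```

```bash
python3 -c "
from h import *
from cell import *
st()
cv2.imwrite('pics/w30.png',optics.get_image('wrist'))
cv2.imwrite('pics/s30.png',optics.get_image('scene'))
cv2.imwrite('pics/t30.png',optics.get_image('top'))
"
```

```text
t 31.3 tcp [549.2 203.4 260.6] xaxis [ 0.998  0.007 -0.068] z [-0.068 -0.014 -0.998] F [1.  0.7 0.3] w 55.2 q [0.26 0.15 1.42 0.   1.65 1.83]
```

View pics/w30.png

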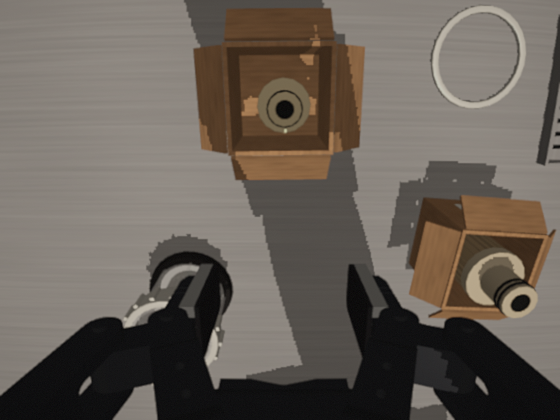

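View pics/s30.png

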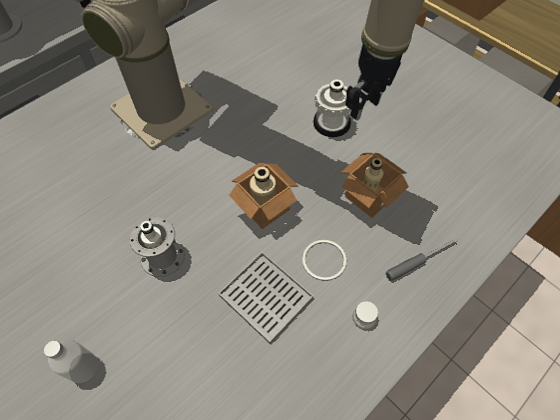

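View pics/t30.png

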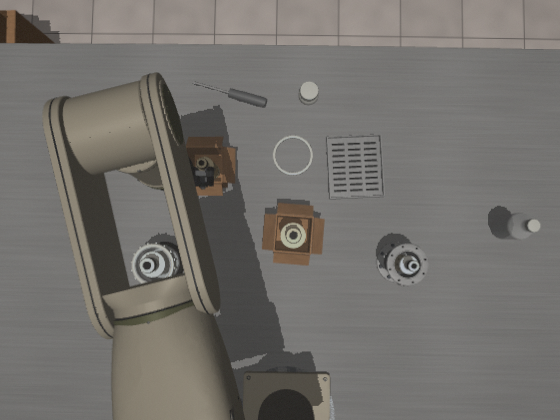

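All four stand in place and upright. A closer check of the two fits before handing in.

```bash
python3 - <<'E'
import cv2,numpy as np
t=cv2.imread("pics/t30.png")
A=[]
for u,v in [(155,264),(407,264)]:
    A.append(cv2.resize(t[v-36:v+36,u-36:u+36],None,fx=5,fy=5,interpolation=cv2.INTER_CUBIC))
cv2.imwrite("pics/t31.png",np.hstack(A))
E
```

```text
(no output)
```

View pics/t31.png

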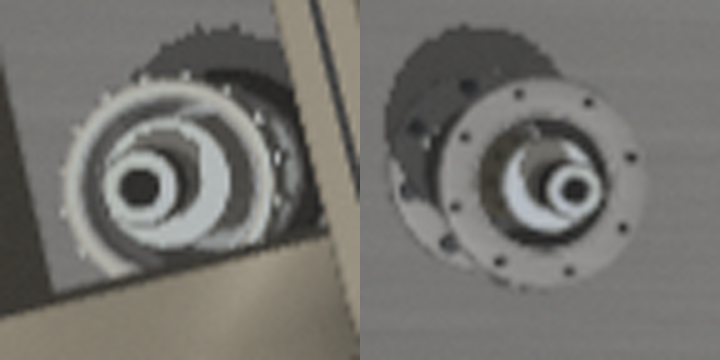

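Both shoulder circles (~(167,183) and ~(548,188)) sit within a few mm of their rim centres. Handing in.

```bash
python3 -c "
from h import *
from cell import *
st(); print(ticket.hand_in())"
```

```text
t 31.45 tcp [551.8 203.2 260.7] xaxis [ 0.998  0.005 -0.067] z [-0.067 -0.014 -0.998] F [ 1.4 -0.1  0.2] w 55.7 q [0.26 0.15 1.41 0.   1.65 1.83]
the job is handed in; nothing more can be done
None
```

Both cartridges are changed and the job was handed in at about 31.5 s. The hand-in gives no verdict.

**Order of moves**
1. The spent membrane was parked on the drip tray.
2. The fresh membrane went from carton_b into the steel tube.
3. The spent pleated went into carton_b.
4. The fresh pleated went from carton_a into the bowl.
5. The spent membrane went from the tray into carton_a.

Each one was lowered until I saw contact force, at most about 22 N, and then released.

**Last checks**
- In the final pictures all four cartridges look upright in their places, the tray is empty and the gripper is clear with no wrist load.
- The two fresh cartridges sit within a few millimetres of their housing axes.

**What was off**
- The scene camera read about 3 mm farther in x than the top camera, so I used the mean.
- The tool drifted to about 0.07 rad of tilt by the last transfer. I had turned the jaws so that this tilt lay in the plane of the pads. The last cartridge still looks upright in carton_a.

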